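# Add a slotted weight to the overarm of a glass-polishing lap

### The arm

A 6-joint arm with a two-finger parallel gripper is mounted at the origin on the work surface. World frame = base frame: x ahead of the robot, y to its left, z up, the work surface at z = 0. Lengths are in m, angles in rad, forces in N, time in s.
With the tool pointing down it reaches from about 0.425 to 1.125 m from the base axis. Payload 14.9 kg.
Tool frame: the origin (TCP) lies between the finger pads; the fingertips stand 25 mm ahead of it and the grasp point (between the pads) lies 6 mm ahead of it; x points along the fingers, z is the direction in which the jaws open and shut, and the axes are right-handed (so a half turn about x gives the same grasp; the last joint's range is limited). The gripper opens to 91 mm and grips with 3 to 60 N. Pads are 32 mm wide; open, the fingers measure 118 mm over their backs; the gripper's body (76 mm by 178 mm) begins 60 mm behind the grasp point.
Start: joints at [-1.299, 0.379, 1.734, -0, 1.028, -0.033], TCP at [0.21, -0.668, 0.239] pointing down, gripper open.
Joint ranges: [-2.77, 2.77], [-0.74, 2.19], [0, 2.66], [-1.06, 4.2], [0.31, 2.87], [-3.08, 3.08]. Speed limits (rad/s): [1.89, 1.89, 2.39, 3.14, 3.14, 3.14].

### API

Orientations are given as a unit quaternion [w, x, y, z].
In Python, from plant import manip gives the robot as it stands.
- The arm moves only by the tool jog_arm, never from a script. Its argument "moves" is a list of rows, each an object of numbers: "x", "y", "z": the shift along the world's x, y, z scaled (see below); "twist": the turn about the world's z scaled (see below); "fingers": the opening, from 0 (shut) to 1 (fully open). In form: [{"x": .., "y": .., "z": .., "twist": .., "fingers": ..}, ...]. A call has exactly 10 rows; each row is the pose to reach, as a shift and turn from the pose measured when the call began; what a row does not reach only later rows make up. The controller multiplies each number of a shift by 50 cm and each number of a turn by 90 degrees. A row lasts 1/12 s, in which the tool goes at most 41.7 mm and 7.16 degrees, less where a joint would pass 70% of its speed; a pose out of reach is approached as far as the arm can. A call with a number of a shift or a turn outside -1 to 1 is refused whole. A call with a gripper value outside its range is refused whole. The fingers move at their own pace and stop on an object; "force" is the grip in N (left out, the last holds). Time passes only in rows, so rows that repeat a pose let the fingers close, or fill a call up. It gives the time, the measured TCP pose, the force and the opening at its end, in the units of the state.
- manip.observe(): the state, without advancing time (a new reading comes with each control period).
- manip.get_image(name): name is "scene" or "top" or "wrist"; returns a dict with "pixels" (400x640x3 uint8, red, green, blue), "K" (3x3 intrinsics, pixels), "T" (4x4, takes a point from camera to world coordinates). Camera axes: x right, y up, looking along -z (the intrinsics and any distortion apply to the point x, -y, -z); pixel columns grow to the right and rows downward; lengths in m; the calibration is good to about 2 mm. A picture is of the moment at which its call begins. There is no depth.
- manip.close_job(): hands the job in, once; it reports no verdict.
Trained networks look in a picture, given as the dict that the camera call returned (one of the last four; its "shot" number tells which), for a name from the list of things; names that differ only in an ending like _2 or _b are one class to them, and where a whole thing is asked for, a point or a joint stands for the part that bears it (a point fixed in the world has none). Each returns a list of dicts, best first, with "conf" (0 to 1); they miss things now and then, are a little off and sometimes report something else, mostly with a low value. They report only what shows in the picture. A call takes as long as a camera call. They do not tell look-alikes from the thing itself.
- manip.boxes_of(label, picture): "position" ([column, row] in pixels, amid what is visible of it).
- manip.outline_of(label, picture): "mask" (400x640 bool, what is visible of it) and "position" ([column, row] in pixels, amid what is visible of it).
The state is a dict: "time_s": time; "joint_pos": joint angles; "qvel": joint speeds; "effort": joint torques, N m; "eef_pos": TCP position; "tool_rot": TCP orientation; "ft_force": force on the tool from outside, world axes, zero at the start; "ft_torque": the same for the moment, N m; "opening": opening from 0.0 (shut) to 1.0 (fully open).
Only numpy, scipy, OpenCV 4.12 (cv2) and the standard library are available. Lean on these libraries where they do the work, as an engineer would, in place of code of your own. Each camera call takes 0.05 s, during which the arm holds its last target. There are 200 camera calls.

### The job

Add the blue slotted weight to the hanger at the nose of the polishing lap's overarm: slide it sideways onto the stem until the stem is fully home in its slot, let its weight down gradually onto the yellow disc so that the buffer spring does not bounce, then turn it until its slot points to the opposite side from the yellow disc's slot, so that the machine cannot shake it off. The hanger swings freely: do not swing it far, leave the two discs that are on it in place and the hanger still, and leave everything else on the bench where it is.

Things in the scene. Friction and masses are not known exactly. Their poses are not given: they have to be found in the camera images.
- disc_new: weight to add: blue steel disc, diameter 60 mm, 16 mm thick, about 0.28 kg, flat on the bench. Origin: centre of underside; z up. An 11 mm wide slot runs along its own +x from 5.5 mm behind the centre to the rim (a stem that is home stands at the disc's centre); its last 9 mm flare to 19 mm. At the start the slot points within 0.6 rad of straight away from the robot
- disc_new_slot (a point): point in the mouth of the blue disc's slot, at the level of its top face, 25 mm from its axis: the direction from the axis to it is where the slot points
- hanger: weight hanger. Origin: centre of the top face of its round pan (diameter 54 mm, 8 mm thick), at the start 75 mm above the bench; z up along the stem: round, diameter 8 mm, plain to 145 mm above the pan, then a collar of diameter 16 mm. Hung by a stirrup, it swings freely both ways about points 168 and 194 mm above the pan (1 N sideways moves the discs about 20 mm) but cannot turn about its stem
- buffer (a joint): travel of the buffer spring from which the hanger hangs under the overarm's nose, in m: 0 with two discs on, growing as the hanger sinks; 350 N/m, so the blue disc's weight makes it sink some 6 to 10 mm. A weight let go before the spring has taken it up makes the hanger jump
- lap: polishing lap, fixed, its axes parallel to the hanger's. Origin: on the bench, plumb under the stem. Its overarm (24 mm wide, with the spring 281 to 385 mm above the bench) runs from above the stem along +y to a column 565 mm away; cabinet and basin (up to 165 mm high) begin 125 mm from the stem along +y. Straight down, a gripper would meet stem and overarm: lean it back, some 45 degrees
- disc_low: lower of the two weights already on the hanger: grey disc, same size and shape as the blue one, flat on the pan with the stem in its slot. Same axes: origin centre of underside, slot along its own +x
- disc_top: upper of the two weights already on the hanger: yellow disc, same size and shape as the blue one, flat on the grey one (its top face 32 mm above the pan). Same axes: origin centre of underside, slot along its own +x. Loose on the stem: it turns if it is gripped or dragged
- disc_top_slot (a point): point in the mouth of the yellow disc's slot, at the level of its top face, 25 mm from its axis
- disc_spare: smaller brass slotted weight, diameter 48 mm, 10 mm thick, loose on the bench (leave it). Origin: centre of underside
- tumbler: amber glass tumbler, diameter 72 mm at the rim, 95 mm tall (leave it). Origin: centre of underside
- vase: clear glass vase with white spiral lines, diameter 100 mm, 160 mm tall (leave it). Origin: centre of underside
- grit_jar: polish jar with an orange label, diameter 72 mm, 85 mm tall (leave it). Origin: centre of underside
- paddle: wooden paddle with a round handle, 280 mm long, 14 mm thick (leave it). Origin: where the handle meets the blade, on the underside; the handle runs along -x
- shears: shears with red handles, 190 mm long, 14 mm thick, lying flat (leave it). Origin: at the pivot, on the underside; the handles run along -x
There are look-alikes about, which are no part of the job. There is more than one size of the disc_top; the job needs the smallest. Several things have the shape of the disc_new; the one meant has the colours described above.

How it is judged:
On the way, in this order (a step that is already met when the one before it is completed fails the run):
1. the blue disc is lifted off the bench (height (world z) of disc_new above 0.04 m), for 0.2 s.
2. the stem is home in the blue disc's slot and the disc lies on the yellow one, in any direction (x of disc_new in the frame of hanger between -0.005 and 0.005 m and y of disc_new in the frame of hanger between -0.005 and 0.005 m and z of disc_new in the frame of hanger between 0.029 and 0.036 m), for 0.2 s.
At the end, for the whole second after the job is handed in: Blue disc flat on the yellow one (height within 3 mm, 0.08 rad), centre within 5 mm of the stem's axis in hanger x and y; its slot at least 120 degrees from the yellow disc's slot; yellow and grey discs within 6 mm of the stem's axis; hanger plumb within 0.06 rad, blue disc slower than 30 mm/s (x of disc_new in the frame of hanger between -0.005 and 0.005 m and y of disc_new in the frame of hanger between -0.005 and 0.005 m and z of disc_new in the frame of hanger between 0.029 and 0.035 m and angle between the z axis of disc_new and the z axis of hanger, either way round below 0.08 rad and x of disc_new_slot in the frame of disc_top below -0.0125 m and x of disc_top in the frame of hanger between -0.006 and 0.006 m and y of disc_top in the frame of hanger between -0.006 and 0.006 m and x of disc_low in the frame of hanger between -0.006 and 0.006 m and y of disc_low in the frame of hanger between -0.006 and 0.006 m and angle between hanger's own z axis and vertical below 0.06 rad and linear speed of disc_new below 0.03 m/s); the robot touches nothing.
It fails at once if the hanger is swung more than 17 degrees (0.3 rad) from plumb (angle between hanger's own z axis and vertical above 0.3 rad).
It fails at once if something else on the bench is moved more than 30 mm (distance of any of disc_spare, tumbler, vase, grit_jar, paddle, shears from where it was at the start of the episode above 0.03 m).
It fails at once if the buffer spring is jolted (travel faster than 70 mm/s) (velocity of joint buffer above 0.07 m/s or velocity of joint buffer below -0.07 m/s).
It also fails if it takes over 67 s, if anything falls off the work surface, if the arm or the gripper's body presses on something with over 40 N, if the wrist force passes 120 N, or if a joint passes its speed limit or range.

## Working session

There is one attempt and no reset: what is moved stays moved. The work goes in short steps, Python scripts to look and compute and a tool call to move; the robot and the scene stay as the last step left them, time stands still between calls to the robot, and variables do not carry over. Pictures are saved under pics/ and viewed, about 8 in all and at most 12, crops included, and the job is handed in when it is done.

Besides the shell and the picture viewer there is one more tool, called as name(argument=value, ...), one argument or row to a line, values as JSON. jog_arm: Moves the arm, as the interface text tells. Shifts and turns lie within -1 to 1; 1 stands for 50 cm of shift or 90 degrees of turn. Its arguments: {"type":"object","properties":{"moves":{"type":"array"},"force":{"type":"number"}},"required":["moves"]}

View pics/scene0.png

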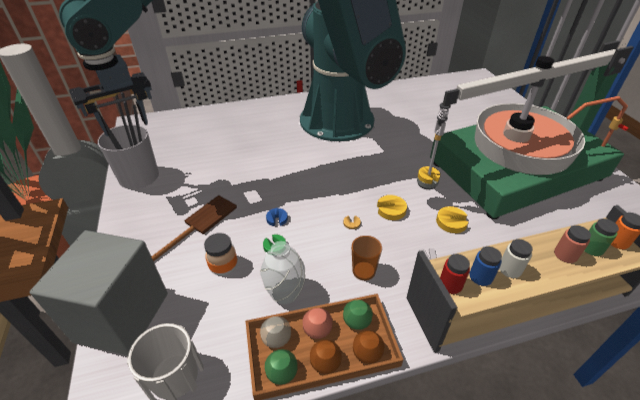

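View pics/top0.png

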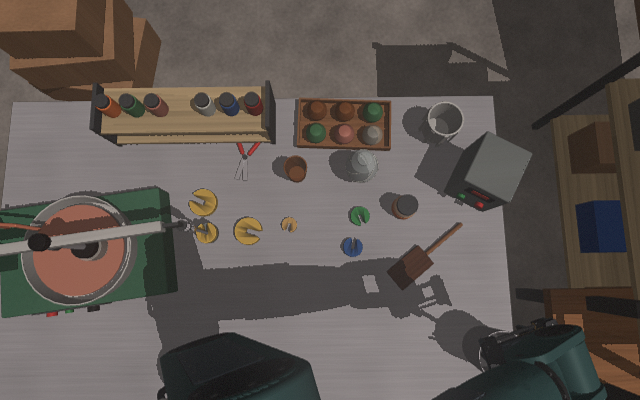

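jog_arm(
  moves=[
    {"z": 0.08},
    {"z": 0.16},
    {"z": 0.24},
    {"z": 0.32},
    {"z": 0.4},
    {"z": 0.5},
    {"z": 0.6},
    {"z": 0.7},
    {"z": 0.8},
    {"z": 0.8},
  ],
)

```text
validation failed for argument at $.mo...
```

```bash
python3 - <<'E'
from h import *
from scipy.spatial.transform import Rotation as R
s=manip.observe();print(s["time_s"],s["joint_pos"].round(3),s["eef_pos"].round(3));q=s["tool_rot"];print(R.from_quat(q,scalar_first=True).as_matrix().round(3))
P=manip.get_image("top");S=manip.get_image("scene")
print("blue",atz(P,[351.4,248],.014),atz(S,[276.5,217],.014))
print("yellow on hanger",atz(P,[206,234],.1),atz(S,[429,176],.1),"overarm nose",atz(P,[190,226],.33))
save("topc",P,(180,140,440,290),3)
E
```

```text
1.4 [-1.299  0.379  1.734 -0.     1.029 -0.033] [ 0.21  -0.668  0.239]
[[-0.     0.954  0.3  ]
 [-0.     0.3   -0.954]
 [-1.    -0.     0.   ]]
blue [ 0.44911464 -0.31296573  0.014     ] [ 0.45876168 -0.31856145  0.014     ]
yellow on hanger [0.49220762 0.11458298 0.1       ] [0.50282354 0.11122472 0.1       ] overarm nose [0.49250881 0.08798288 0.33      ]
```

jog_arm(
  moves=[
    {"x": 0,"y": 0,"z": 0.08,"twist": 0,"fingers": 1},
    {"x": 0,"y": 0,"z": 0.16,"twist": 0,"fingers": 1},
    {"x": 0,"y": 0,"z": 0.24,"twist": 0,"fingers": 1},
    {"x": 0,"y": 0,"z": 0.32,"twist": 0,"fingers": 1},
    {"x": 0,"y": 0,"z": 0.4,"twist": 0,"fingers": 1},
    {"x": 0,"y": 0,"z": 0.5,"twist": 0,"fingers": 1},
    {"x": 0,"y": 0,"z": 0.6,"twist": 0,"fingers": 1},
    {"x": 0,"y": 0,"z": 0.7,"twist": 0,"fingers": 1},
    {"x": 0,"y": 0,"z": 0.8,"twist": 0,"fingers": 1},
    {"x": 0,"y": 0,"z": 0.9,"twist": 0,"fingers": 1},
  ],
)

```text
time_s: 2.33
eef_pos: [0.2099, -0.6672, 0.6496]
tool_rot: [0.57, 0.418, 0.57, -0.418]
ft_force: [0.2, -0.9, 0.5]
opening: 1.002
```

```bash
cat >> h.py <<'E'
from scipy.spatial.transform import Rotation as R
def st():
    s=manip.observe();M=R.from_quat(s["tool_rot"],scalar_first=True).as_matrix()
    print(round(s["time_s"],2),s["joint_pos"].round(3),s["eef_pos"].round(4),"tx",M[:,0].round(3),"tz",M[:,2].round(3),"F",s["ft_force"].round(1),"op",round(float(s["opening"]),3))
    return s,M
E
python3 -c "
from h import *
st()"
```

```text
2.33 [-1.299  0.173  1.276  0.     1.693 -0.033] [ 0.2099 -0.6672  0.6496] tx [ 0. -0. -1.] tz [ 0.3   -0.954  0.   ] F [ 0.2 -0.9  0.5] op 1.002
```

View pics/topc.png

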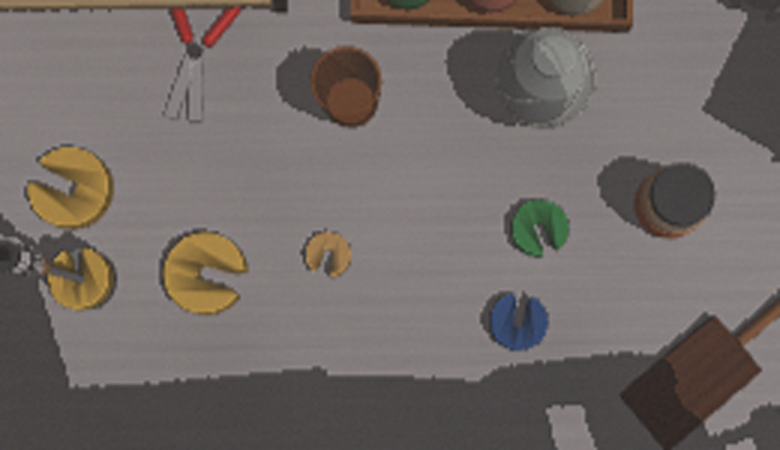

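jog_arm(
  moves=[
    {"x": 0,"y": 0,"z": 0.08,"twist": 0,"fingers": 1},
    {"x": 0,"y": 0,"z": 0.16,"twist": 0,"fingers": 1},
    {"x": 0,"y": 0,"z": 0.24,"twist": 0,"fingers": 1},
    {"x": 0,"y": 0,"z": 0.32,"twist": 0,"fingers": 1},
    {"x": 0,"y": 0,"z": 0.4,"twist": 0,"fingers": 1},
    {"x": 0,"y": 0,"z": 0.5,"twist": 0,"fingers": 1},
    {"x": 0,"y": 0,"z": 0.6,"twist": 0,"fingers": 1},
    {"x": 0,"y": 0,"z": 0.7,"twist": 0,"fingers": 1},
    {"x": 0,"y": 0,"z": 0.8,"twist": 0,"fingers": 1},
    {"x": 0,"y": 0,"z": 0.9,"twist": 0,"fingers": 1},
  ],
)

```text
time_s: 3.17
eef_pos: [0.2098, -0.6675, 0.9892]
tool_rot: [0.571, 0.417, 0.569, -0.419]
ft_force: [-0.2, -1.2, -0.2]
opening: 0.999
```

```bash
python3 -c "
from h import *
st()"
```

```text
3.17 [-1.3    0.553  0.121  0.     2.464 -0.033] [ 0.2098 -0.6675  0.9892] tx [ 0.001 -0.004 -1.   ] tz [ 0.3   -0.954  0.004] F [-0.2 -1.2 -0.2] op 0.999
```

jog_arm(
  moves=[
    {"x": 0,"y": 0,"z": 0.08,"twist": 0,"fingers": 1},
    {"x": 0,"y": 0,"z": 0.16,"twist": 0,"fingers": 1},
    {"x": 0,"y": 0,"z": 0.24,"twist": 0,"fingers": 1},
    {"x": 0,"y": 0,"z": 0.32,"twist": 0,"fingers": 1},
    {"x": 0,"y": 0,"z": 0.4,"twist": 0,"fingers": 1},
    {"x": 0,"y": 0,"z": 0.5,"twist": 0,"fingers": 1},
    {"x": 0,"y": 0,"z": 0.6,"twist": 0,"fingers": 1},
    {"x": 0,"y": 0,"z": 0.7,"twist": 0,"fingers": 1},
    {"x": 0,"y": 0,"z": 0.8,"twist": 0,"fingers": 1},
    {"x": 0,"y": 0,"z": 0.9,"twist": 0,"fingers": 1},
  ],
)

```text
time_s: 4.0
eef_pos: [0.177, -0.563, 1.0709]
tool_rot: [0.576, 0.414, 0.564, -0.422]
ft_force: [-1.4, 0.1, 1.0]
opening: 1.003
```

```bash
python3 -c "
from h import *
st()"
```

```text
4.0 [-1.306e+00  4.940e-01  1.000e-03  1.000e-03  2.626e+00 -3.900e-02] [ 0.177  -0.563   1.0709] tx [ 0.006 -0.019 -1.   ] tz [ 0.3   -0.954  0.02 ] F [-1.4  0.1  1. ] op 1.003
```

jog_arm(
  moves=[
    {"x": -0.02,"y": 0.07,"z": 0.1,"twist": 0,"fingers": 1},
    {"x": -0.04,"y": 0.14,"z": 0.2,"twist": 0,"fingers": 1},
    {"x": -0.07,"y": 0.22,"z": 0.3,"twist": 0,"fingers": 1},
    {"x": -0.09,"y": 0.3,"z": 0.4,"twist": 0,"fingers": 1},
    {"x": -0.12,"y": 0.38,"z": 0.4,"twist": 0,"fingers": 1},
    {"x": -0.14,"y": 0.46,"z": 0.4,"twist": 0,"fingers": 1},
    {"x": -0.17,"y": 0.54,"z": 0.4,"twist": 0,"fingers": 1},
    {"x": -0.2,"y": 0.64,"z": 0.4,"twist": 0,"fingers": 1},
    {"x": -0.23,"y": 0.74,"z": 0.4,"twist": 0,"fingers": 1},
    {"x": -0.26,"y": 0.84,"z": 0.4,"twist": 0,"fingers": 1},
  ],
)

```text
time_s: 4.83
eef_pos: [0.087, -0.2716, 1.1993]
tool_rot: [0.59, 0.401, 0.55, -0.435]
ft_force: [0.9, -0.0, 0.9]
opening: 0.998
```

```bash
python3 -c "
from h import *
st()"
```

```text
4.83 [-1.343e+00  1.960e-01  1.000e-03  2.000e-03  2.871e+00 -7.500e-02] [ 0.087  -0.2716  1.1993] tx [ 0.017 -0.072 -0.997] tz [ 0.299 -0.951  0.074] F [ 0.9 -0.   0.9] op 0.998
```

jog_arm(
  moves=[
    {"x": 0.04,"y": -0.14,"z": -0.06,"twist": -0.08,"fingers": 1},
    {"x": 0.04,"y": -0.14,"z": -0.06,"twist": -0.16,"fingers": 1},
    {"x": 0.04,"y": -0.14,"z": -0.06,"twist": -0.24,"fingers": 1},
    {"x": 0.04,"y": -0.14,"z": -0.06,"twist": -0.32,"fingers": 1},
    {"x": 0.04,"y": -0.14,"z": -0.06,"twist": -0.4,"fingers": 1},
    {"x": 0.04,"y": -0.14,"z": -0.06,"twist": -0.48,"fingers": 1},
    {"x": 0.04,"y": -0.14,"z": -0.06,"twist": -0.56,"fingers": 1},
    {"x": 0.04,"y": -0.14,"z": -0.06,"twist": -0.64,"fingers": 1},
    {"x": 0.04,"y": -0.14,"z": -0.06,"twist": -0.72,"fingers": 1},
    {"x": 0.04,"y": -0.14,"z": -0.06,"twist": -0.8,"fingers": 1},
  ],
)

```text
time_s: 5.67
eef_pos: [0.1069, -0.3412, 1.1695]
tool_rot: [-0.224, -0.647, -0.211, 0.698]
ft_force: [-0.0, 0.2, -1.1]
opening: 1.002
```

```bash
python3 -c "
from h import *
st()"
```

```text
5.67 [-1.284  0.203  0.139 -0.199  2.773  1.046] [ 0.1069 -0.3412  1.1695] tx [-0.063 -0.039 -0.997] tz [-0.809 -0.584  0.074] F [-0.   0.2 -1.1] op 1.002
```

jog_arm(
  moves=[
    {"x": 0,"y": 0,"z": 0,"twist": -0.08,"fingers": 1},
    {"x": 0,"y": 0,"z": 0,"twist": -0.16,"fingers": 1},
    {"x": 0,"y": 0,"z": 0,"twist": -0.24,"fingers": 1},
    {"x": 0,"y": 0,"z": 0,"twist": -0.32,"fingers": 1},
    {"x": 0,"y": 0,"z": 0,"twist": -0.4,"fingers": 1},
    {"x": 0,"y": 0,"z": 0,"twist": -0.48,"fingers": 1},
    {"x": 0,"y": 0,"z": 0,"twist": -0.56,"fingers": 1},
    {"x": 0,"y": 0,"z": 0,"twist": -0.64,"fingers": 1},
    {"x": 0,"y": 0,"z": 0,"twist": -0.72,"fingers": 1},
    {"x": 0,"y": 0,"z": 0,"twist": -0.8,"fingers": 1},
  ],
)

```text
time_s: 6.5
eef_pos: [0.1067, -0.3407, 1.1668]
tool_rot: [0.226, -0.648, 0.208, 0.697]
ft_force: [0.7, -0.5, 0.2]
opening: 1.001
```

```bash
python3 -c "
from h import *
st()"
```

```text
6.5 [-1.303  0.253  0.074 -0.161  2.871  2.309] [ 0.1067 -0.3407  1.1668] tx [-0.057  0.046 -0.997] tz [-0.809  0.583  0.073] F [ 0.7 -0.5  0.2] op 1.001
```

jog_arm(
  moves=[
    {"x": -0.02,"y": 0.07,"z": 0.08,"twist": 0,"fingers": 1},
    {"x": -0.02,"y": 0.07,"z": 0.08,"twist": 0,"fingers": 1},
    {"x": -0.03,"y": 0.1,"z": 0.08,"twist": 0,"fingers": 1},
    {"x": -0.03,"y": 0.1,"z": 0.08,"twist": 0,"fingers": 1},
    {"x": -0.03,"y": 0.12,"z": 0.08,"twist": 0,"fingers": 1},
    {"x": -0.03,"y": 0.12,"z": 0.08,"twist": 0,"fingers": 1},
    {"x": -0.03,"y": 0.12,"z": 0.08,"twist": 0,"fingers": 1},
    {"x": -0.03,"y": 0.12,"z": 0.08,"twist": 0,"fingers": 1},
    {"x": -0.03,"y": 0.12,"z": 0.08,"twist": 0,"fingers": 1},
    {"x": -0.03,"y": 0.12,"z": 0.08,"twist": 0,"fingers": 1},
  ],
)

```text
time_s: 7.33
eef_pos: [0.0901, -0.2784, 1.1814]
tool_rot: [0.223, -0.65, 0.211, 0.695]
ft_force: [1.0, 0.2, 0.3]
opening: 1.0
```

```bash
python3 -c "
from h import *
st()"
```

```text
7.33 [-1.3    0.14   0.176 -0.167  2.871  2.306] [ 0.0901 -0.2784  1.1814] tx [-0.056  0.035 -0.998] tz [-0.81   0.583  0.066] F [1.  0.2 0.3] op 1.0
```

jog_arm(
  moves=[
    {"x": -0.01,"y": 0.04,"z": 0.08,"twist": 0,"fingers": 1},
    {"x": -0.02,"y": 0.08,"z": 0.16,"twist": 0,"fingers": 1},
    {"x": -0.03,"y": 0.12,"z": 0.2,"twist": 0,"fingers": 1},
    {"x": -0.03,"y": 0.12,"z": 0.2,"twist": 0,"fingers": 1},
    {"x": -0.03,"y": 0.12,"z": 0.2,"twist": 0,"fingers": 1},
    {"x": -0.03,"y": 0.12,"z": 0.2,"twist": 0,"fingers": 1},
    {"x": -0.03,"y": 0.12,"z": 0.2,"twist": 0,"fingers": 1},
    {"x": -0.03,"y": 0.12,"z": 0.2,"twist": 0,"fingers": 1},
    {"x": -0.03,"y": 0.12,"z": 0.2,"twist": 0,"fingers": 1},
    {"x": -0.03,"y": 0.12,"z": 0.2,"twist": 0,"fingers": 1},
  ],
)

```text
time_s: 8.17
eef_pos: [0.0704, -0.2171, 1.1913]
tool_rot: [0.215, -0.653, 0.218, 0.692]
ft_force: [0.7, 0.3, -0.3]
opening: 1.001
```

```bash
python3 -c "
from h import *
st()"
```

```text
8.17 [-1.307  0.037  0.257 -0.184  2.871  2.282] [ 0.0704 -0.2171  1.1913] tx [-0.054  0.013 -0.998] tz [-0.81   0.584  0.052] F [ 0.7  0.3 -0.3] op 1.001
```

jog_arm(
  moves=[
    {"x": -0.02,"y": 0.08,"z": 0.08,"twist": 0,"fingers": 1},
    {"x": -0.04,"y": 0.14,"z": 0.2,"twist": 0,"fingers": 1},
    {"x": -0.04,"y": 0.14,"z": 0.4,"twist": 0,"fingers": 1},
    {"x": -0.04,"y": 0.14,"z": 0.6,"twist": 0,"fingers": 1},
    {"x": -0.04,"y": 0.14,"z": 0.6,"twist": 0,"fingers": 1},
    {"x": -0.04,"y": 0.14,"z": 0.6,"twist": 0,"fingers": 1},
    {"x": -0.04,"y": 0.14,"z": 0.6,"twist": 0,"fingers": 1},
    {"x": -0.04,"y": 0.14,"z": 0.6,"twist": 0,"fingers": 1},
    {"x": -0.04,"y": 0.14,"z": 0.6,"twist": 0,"fingers": 1},
    {"x": -0.04,"y": 0.14,"z": 0.6,"twist": 0,"fingers": 1},
  ],
)

```text
time_s: 9.0
eef_pos: [0.0403, -0.1661, 1.1971]
tool_rot: [0.207, -0.656, 0.226, 0.69]
ft_force: [-0.4, -0.3, -0.8]
opening: 1.0
```

```bash
python3 -c "
from h import *
st()"
```

```text
9.0 [-1.389 -0.049  0.313 -0.211  2.871  2.172] [ 0.0403 -0.1661  1.1971] tx [-0.055 -0.012 -0.998] tz [-0.811  0.584  0.038] F [-0.4 -0.3 -0.8] op 1.0
```

jog_arm(
  moves=[
    {"x": -0.02,"y": 0.08,"z": 0.1,"twist": 0.08,"fingers": 1},
    {"x": -0.04,"y": 0.16,"z": 0.1,"twist": 0.16,"fingers": 1},
    {"x": -0.06,"y": 0.24,"z": 0.1,"twist": 0.24,"fingers": 1},
    {"x": -0.08,"y": 0.32,"z": 0.1,"twist": 0.32,"fingers": 1},
    {"x": -0.1,"y": 0.4,"z": 0.1,"twist": 0.4,"fingers": 1},
    {"x": -0.12,"y": 0.5,"z": 0.1,"twist": 0.48,"fingers": 1},
    {"x": -0.14,"y": 0.6,"z": 0.1,"twist": 0.52,"fingers": 1},
    {"x": -0.17,"y": 0.7,"z": 0.1,"twist": 0.52,"fingers": 1},
    {"x": -0.2,"y": 0.85,"z": 0.1,"twist": 0.52,"fingers": 1},
    {"x": -0.23,"y": 0.97,"z": 0.1,"twist": 0.52,"fingers": 1},
  ],
)

```text
time_s: 9.83
eef_pos: [0.0123, -0.0024, 1.1808]
tool_rot: [-0.05, -0.688, -0.006, 0.724]
ft_force: [1.0, -0.4, 1.2]
opening: 0.996
```

```bash
python3 -c "
from h import *
st()"
```

```text
9.83 [-1.603 -0.324  0.525 -0.169  2.871  1.295] [ 0.0123 -0.0024  1.1808] tx [-0.047 -0.065 -0.997] tz [-0.996 -0.078  0.052] F [ 1.  -0.4  1.2] op 0.996
```

jog_arm(
  moves=[
    {"x": 0,"y": 0.1,"z": 0.1,"twist": 0,"fingers": 1},
    {"x": 0,"y": 0.2,"z": 0.1,"twist": 0,"fingers": 1},
    {"x": 0,"y": 0.3,"z": 0.1,"twist": 0,"fingers": 1},
    {"x": 0,"y": 0.4,"z": 0.1,"twist": 0,"fingers": 1},
    {"x": 0,"y": 0.5,"z": 0.1,"twist": 0,"fingers": 1},
    {"x": 0,"y": 0.6,"z": 0.1,"twist": 0,"fingers": 1},
    {"x": 0,"y": 0.7,"z": 0.1,"twist": 0,"fingers": 1},
    {"x": 0,"y": 0.8,"z": 0.1,"twist": 0,"fingers": 1},
    {"x": 0,"y": 0.9,"z": 0.1,"twist": 0,"fingers": 1},
    {"x": 0,"y": 1,"z": 0.1,"twist": 0,"fingers": 1},
  ],
)

```text
time_s: 10.67
eef_pos: [0.0132, 0.1947, 1.0835]
tool_rot: [-0.063, -0.683, 0.006, 0.728]
ft_force: [0.5, -0.6, 0.4]
opening: 0.999
```

```bash
python3 -c "
from h import *
st()"
```

```text
10.67 [-1.591 -0.708  0.871 -0.218  2.871  1.257] [0.0132 0.1947 1.0835] tx [-0.06  -0.101 -0.993] tz [-0.995 -0.077  0.068] F [ 0.5 -0.6  0.4] op 0.999
```

```bash
cat > kin.py <<'E'
import numpy as np
from scipy.optimize import least_squares
from scipy.spatial.transform import Rotation as R
def fk(q,P):
    a1,d1,L2,L3,e3,Lt=P
    Rz=lambda a:R.from_euler('z',a).as_matrix();Ry=lambda a:R.from_euler('y',a).as_matrix()
    M=Rz(q[0]);p=np.array([0,0,d1])+M@[a1,0,0]
    M=M@Ry(q[1]);p=p+M@[0,0,L2]
    M=M@Ry(q[2]);p=p+M@[e3,0,L3]
    M=M@Rz(q[3])@Ry(q[4]);p=p+M@[0,0,Lt]
    M=M@Rz(q[5])
    return p,M   # M z axis = tool x
LO=np.array([-2.77,-.74,0,-1.06,.31,-3.08]);HI=np.array([2.77,2.19,2.66,4.2,2.87,3.08])
E
cat > d.py <<'E'
from kin import *
D=[([-1.299,.379,1.734,0,1.029,-.033],[.21,-.668,.239],[0,0,-1],[.3,-.954,0]),
([-1.299,.173,1.276,0,1.693,-.033],[.2099,-.6672,.6496],[0,0,-1],[.3,-.954,0]),
([-1.3,.553,.121,0,2.464,-.033],[.2098,-.6675,.9892],[.001,-.004,-1],[.3,-.954,.004]),
([-1.306,.494,.001,.001,2.626,-.039],[.177,-.563,1.0709],[.006,-.019,-1],[.3,-.954,.02]),
([-1.343,.196,.001,.002,2.871,-.075],[.087,-.2716,1.1993],[.017,-.072,-.997],[.299,-.951,.074]),
([-1.284,.203,.139,-.199,2.773,1.046],[.1069,-.3412,1.1695],[-.063,-.039,-.997],[-.809,-.584,.074]),
([-1.303,.253,.074,-.161,2.871,2.309],[.1067,-.3407,1.1668],[-.057,.046,-.997],[-.809,.583,.073]),
([-1.3,.14,.176,-.167,2.871,2.306],[.0901,-.2784,1.1814],[-.056,.035,-.998],[-.81,.583,.066]),
([-1.307,.037,.257,-.184,2.871,2.282],[.0704,-.2171,1.1913],[-.054,.013,-.998],[-.81,.584,.052]),
([-1.389,-.049,.313,-.211,2.871,2.172],[.0403,-.1661,1.1971],[-.055,-.012,-.998],[-.811,.584,.038]),
([-1.603,-.324,.525,-.169,2.871,1.295],[.0123,-.0024,1.1808],[-.047,-.065,-.997],[-.996,-.078,.052]),
([-1.591,-.708,.871,-.218,2.871,1.257],[.0132,.1947,1.0835],[-.06,-.101,-.993],[-.995,-.077,.068])]
f=lambda P:np.concatenate([fk(q,P)[0]-p for q,p,_,_ in D])
s=least_squares(f,[.1,.4,.6,.6,0,.25]);print(s.x.round(4),abs(s.fun).max())
for q,p,x,z in D[::3]:
    M=fk(q,s.x)[1];print(M[:,2].round(3),x,M.round(2)[:,:2].T.tolist(),z)
E
python3 d.py
```

```text
[0.0049 0.1109 0.5337 0.604  0.0411 0.0202] 0.026270295865643847
[-0.  0. -1.] [0, 0, -1] [[-0.3, 0.95, 0.0], [0.95, 0.3, 0.0]] [0.3, -0.954, 0]
[ 0.006 -0.02  -1.   ] [0.006, -0.019, -1] [[-0.3, 0.95, -0.02], [0.95, 0.3, -0.0]] [0.3, -0.954, 0.02]
[-0.057  0.046 -0.997] [-0.057, 0.046, -0.997] [[0.81, -0.58, -0.07], [-0.58, -0.81, -0.0]] [-0.809, 0.583, 0.073]
[-0.055 -0.011 -0.998] [-0.055, -0.012, -0.998] [[0.81, -0.58, -0.04], [-0.58, -0.81, 0.04]] [-0.811, 0.584, 0.038]
```

```bash
python3 - <<'E'
s=open('kin.py').read()
s=s.replace("a1,d1,L2,L3,e3,Lt=P","a1,d1,L2,L3,e3,Lt,y1,x5,y5,o2,o3=P").replace("[a1,0,0]","[a1,y1,0]").replace("Ry(q[1])","Ry(q[1]+o2)").replace("M=M@Ry(q[2])","M=M@Ry(q[2]+o3)").replace("Rz(q[3])@Ry(q[4])","Ry(-o2-o3)@Rz(q[3])@Ry(q[4])").replace("p=p+M@[0,0,Lt]","p=p+M@[x5,y5,Lt]")
open('kin.py','w').write(s)
s=open('d.py').read().replace("[.1,.4,.6,.6,0,.25]","[.0,.2,.6,.6,0,.25,0,0,0,0,0]").replace("print(s.x.round(4)","print(s.x.round(4).tolist()")
open('d.py','w').write(s)
E
python3 d.py | head -1
python3 - <<'E'
exec(open('d.py').read().split('for q,p,x,z')[0])
print(s.fun.reshape(-1,3).round(4))
E
```

```text
[0.0004, 0.3183, 0.5512, 0.6026, -0.0556, 0.2442, 0.023, 0.0004, 0.0003, 0.0003, 0.1599] 0.00035086744518619817
[0.0004, 0.3183, 0.5512, 0.6026, -0.0556, 0.2442, 0.023, 0.0004, 0.0003, 0.0003, 0.1599] 0.00035086744518619817
[[ 0.0003  0.0001  0.0002]
 [ 0.0002 -0.0001 -0.0002]
 [-0.0003 -0.0003 -0.0002]
 [-0.0001  0.      0.0001]
 [-0.0001  0.0001  0.    ]
 [-0.0001 -0.0001  0.    ]
 [ 0.      0.0002  0.0001]
 [ 0.      0.0004  0.    ]
 [ 0.0001 -0.0003 -0.0001]
 [ 0.0001 -0.0002 -0.    ]
 [-0.      0.0002 -0.    ]
 [-0.0001 -0.0001  0.0001]]
```

```bash
cat > sim.py <<'E'
from kin import *
import re
P=[0.0004,0.3183,0.5512,0.6026,-0.0556,0.2442,0.023,0.0004,0.0003,0.0003,0.1599]
def ik(q0,pt,Mt,w,dq=None):
    lo,hi=LO-1e-3,HI+1.1e-3
    if dq is not None: lo=np.maximum(lo,q0-dq);hi=np.minimum(hi,q0+dq)
    f=lambda q:(lambda p,M:np.concatenate([p-pt,w*R.from_matrix(M@Mt.T).as_rotvec()]))(*fk(q,P))
    return least_squares(f,np.clip(q0,lo+1e-6,hi-1e-6),bounds=(lo,hi)).x
VM=np.array([1.89,1.89,2.39,3.14,3.14,3.14])*.7/12
def call(q0,rows,w,mode,step=.0417):
    p0,M0=fk(q0,P);q=np.array(q0,float)
    for x,y,z,t in rows:
        pt=p0+.5*np.array([x,y,z]);Mt=R.from_euler('z',t*np.pi/2).as_matrix()@M0
        p,M=fk(q,P)
        if mode=='B':
            d=pt-p;n=np.linalg.norm(d);pt=p+d*min(1,step/n) if n>0 else pt
            rv=R.from_matrix(Mt@M.T).as_rotvec();n=np.linalg.norm(rv)
            if n>.125: Mt=R.from_rotvec(rv*.125/n).as_matrix()@M
            q=ik(q,pt,Mt,w,VM)
        else:
            q=ik(q,pt,Mt,w,VM)
    return q
def desc(q):
    p,M=fk(q,P);return q.round(3),p.round(3),M[:,2].round(3),(-M[:,0]).round(3)
E
cat > t.py <<'E'
from sim import *
exec(open('d.py').read().split('f=lambda')[0])
tests=[(2,[(0,0,z,0) for z in(.08,.16,.24,.32,.4,.5,.6,.7,.8,.9)]),
(3,list(zip([-.02,-.04,-.07,-.09,-.12,-.14,-.17,-.2,-.23,-.26],[.07,.14,.22,.3,.38,.46,.54,.64,.74,.84],[.1,.2,.3]+[.4]*7,[0]*10))),
(8,[(-.02,.08,.08,0),(-.04,.14,.2,0),(-.04,.14,.4,0)]+[(-.04,.14,.6,0)]*7),
(10,[(0,.1*k,.1,0) for k in range(1,11)])]
for i,rows in tests:
    print(i,D[i+1][0],D[i+1][1],D[i+1][2])
    for mode in'AB':
        for w in(.3,.6,1,2):
            q=call(D[i][0],rows,w,mode);d=desc(q);print(mode,w,d[0],d[1],d[2])
E
python3 t.py
```

```text
2 [-1.306, 0.494, 0.001, 0.001, 2.626, -0.039] [0.177, -0.563, 1.0709] [0.006, -0.019, -1]
A 0.3 [-1.319e+00  3.620e-01 -1.000e-03  3.600e-02  2.140e+00 -2.200e-02] [ 0.178 -0.567  1.188] [ 0.179 -0.57  -0.802]
A 0.6 [-1.313e+00  4.190e-01 -1.000e-03  1.200e-02  2.584e+00 -3.500e-02] [ 0.162 -0.517  1.115] [ 0.042 -0.134 -0.99 ]
A 1 [-1.311e+00  4.310e-01 -1.000e-03  4.000e-03  2.663e+00 -4.000e-02] [ 0.159 -0.508  1.107] [ 0.014 -0.046 -0.999]
A 2 [-1.311e+00  4.360e-01 -1.000e-03  1.000e-03  2.692e+00 -4.300e-02] [ 0.158 -0.505  1.104] [ 0.004 -0.014 -1.   ]
B 0.3 [-1.307e+00  4.900e-01 -1.000e-03  5.000e-03  2.589e+00 -3.600e-02] [ 0.178 -0.568  1.075] [ 0.019 -0.061 -0.998]
B 0.6 [-1.306e+00  4.980e-01 -1.000e-03  1.000e-03  2.627e+00 -3.800e-02] [ 0.177 -0.565  1.07 ] [ 0.005 -0.017 -1.   ]
B 1 [-1.306e+00  4.990e-01 -1.000e-03  0.000e+00  2.635e+00 -3.900e-02] [ 0.177 -0.564  1.069] [ 0.002 -0.008 -1.   ]
B 2 [-1.306e+00  5.000e-01 -1.000e-03  0.000e+00  2.638e+00 -3.900e-02] [ 0.177 -0.564  1.068] [ 0.001 -0.005 -1.   ]
3 [-1.343, 0.196, 0.001, 0.002, 2.871, -0.075] [0.087, -0
[... 1818 characters left out ...]
871  0.284] [0.01  0.397 1.112] [-0.277 -0.385 -0.88 ]
A 0.6 [-1.679 -0.741  0.629 -1.061  2.871  0.312] [0.004 0.342 1.099] [-0.258 -0.211 -0.943]
A 1 [-1.622 -0.741  0.795 -0.599  2.871  0.848] [-0.     0.257  1.088] [-0.159 -0.161 -0.974]
A 2 [-1.58  -0.741  0.909 -0.217  2.871  1.27 ] [0.011 0.207 1.071] [-0.058 -0.096 -0.994]
B 0.3 [-1.664 -0.671  0.708 -0.638  2.871  0.766] [0.006 0.235 1.115] [-0.175 -0.163 -0.971]
B 0.6 [-1.59  -0.705  0.868 -0.218  2.871  1.259] [0.013 0.193 1.085] [-0.06  -0.099 -0.993]
B 1 [-1.586 -0.707  0.895 -0.188  2.871  1.294] [0.014 0.185 1.08 ] [-0.051 -0.077 -0.996]
B 2 [-1.584 -0.708  0.906 -0.177  2.871  1.306] [0.014 0.182 1.078] [-0.048 -0.068 -0.997]
```

```bash
nproc; cat > fast.py <<'E'
from sim import *
from scipy.optimize import lsq_linear
def jac(q,h=1e-6):
    p,M=fk(q,P);J=np.zeros((6,6))
    for i in range(6):
        d=q.copy();d[i]+=h;a,B=fk(d,P);J[:3,i]=(a-p)/h;W=(B@M.T-np.eye(3))/h;J[3:,i]=[W[2,1],W[0,2],W[1,0]]
    return p,M,J
def ikf(q0,pt,Mt,w=.6,it=2):
    lo,hi=np.maximum(LO-1e-3,q0-VM),np.minimum(HI+1.1e-3,q0+VM);q=q0.copy()
    lo=np.minimum(lo,q0-1e-6);hi=np.maximum(hi,q0+1e-6)
    for _ in range(it):
        p,M,J=jac(q);e=np.concatenate([pt-p,w*R.from_matrix(Mt@M.T).as_rotvec()]);J[3:]*=w
        A=np.vstack([J,1e-4*np.eye(6)]);b=np.concatenate([e,np.zeros(6)])
        q=q+lsq_linear(A,b,bounds=(np.minimum(lo-q,-1e-9),np.maximum(hi-q,1e-9)),method='bvls').x
    return q
def callf(q0,tgt,n=10,it=2):
    p0,M0=fk(q0,P);q=np.array(q0,float);zmin=9
    t4=np.array(tgt)
    for k in range(n):
        tw=np.sign(t4[3])*min(abs(t4[3]),.08*(k+1))
        pt=p0+.5*t4[:3];Mt=R.from_euler('z',tw*np.pi/2).as_matrix()@M0
        p,M=fk(q,P);zmin=min(zmin,p[2])
        d=pt-p;m=np.linalg.norm(d);pt=p+d*min(1,.0417/max(m,1e-9))
        rv=R.from_matrix(Mt@M.T).as_rotvec();m=np.linalg.norm(rv)
        if m>.125: Mt=R.from_rotvec(rv*.125/m).as_matrix()@M
        q=ikf(q,pt,Mt,it=it)
    return q,zmin
def g(q):
    M=fk(q,P)[1];return np.array([M[2,2],M[2,1],-M[2,0]])  # z of tool x,y,z axes
E
cat > search.py <<'E'
from fast import *
from multiprocessing import Pool
import time,sys
def cost(q):
    v=g(q);return (v[0]+.72)**2*2+ (v[2])**2*3
def job(a):
    path,q,t=a;q2,zm=callf(q,t,it=1);p=fk(q2,P)[0]
    bad=zm<.42 or p[2]<.42 or not np.isfinite(q2).all()
    return path+[t],q2,(9 if bad else cost(q2))
if __name__=="__main__":
    from numpy.random import default_rng
    r=default_rng(0);q0=np.array([-1.591,-.708,.871,-.218,2.8709,1.257])
    beam=[([],q0,cost(q0))];T=time.time()
    with Pool() as pool:
        for st in range(7):
            jobs=[]
            for path,q,c in beam:
                for _ in range(int(600/len(beam))):
                    d=r.normal(size=3);d/=np.linalg.norm(d);t=np.append(d*r.choice([.2,.6,1.]),r.choice([0,0,-.8,.8,-.4,.4])).round(1)
                    if path and r.random()<.3:t=path[-1]
                    jobs.append((path,q,np.array(t)))
            res=sorted(pool.map(job,jobs,chunksize=4),key=lambda a:a[2])
            beam=[]
            for a in res:
                if all(np.abs(a[1]-b[1]).max()>.1 for b in beam): beam.append(a)
                if len(beam)>=25:break
            b=beam[0];print(st,round(time.time()-T),b[2].round(3),g(b[1]).round(3),b[1].round(2),fk(b[1],P)[0].round(2),[x.tolist() for x in b[0]],flush=True)
E
OMP_NUM_THREADS=1 timeout 400 python3 search.py
```

```text
4
0 2 0.13 [-0.972  0.231  0.029] [-1.2  -0.74  0.87 -1.06  2.87  1.95] [-0.12  0.22  1.08] [[-0.8, 0.6, 0.1, -0.8]]
1 4 0.106 [-0.949  0.315 -0.019] [-1.63 -0.6   1.23 -0.56  2.55  3.08] [-0.05 -0.05  1.  ] [[-0.9, -0.4, 0.2, -0.8], [0.1, -0.5, -0.3, -0.8]]
2 7 0.07 [-0.907  0.42   0.003] [-2.52 -0.62  1.25 -0.79  2.64  3.08] [-0.04  0.04  1.01] [[-0.1, 0.9, -0.3, -0.8], [-0.4, -0.3, -0.3, -0.8], [-0.4, -0.3, -0.3, -0.8]]
3 9 0.019 [-0.772  0.632  0.068] [-2.77 -0.6   1.42 -1.06  2.7   3.08] [-0.05  0.05  0.97] [[-0.9, -0.4, 0.2, -0.8], [0.2, -0.1, -1.0, -0.8], [0.2, -0.1, -1.0, -0.8], [-0.5, 0.1, -0.4, -0.8]]
4 11 0.01 [-0.736  0.675  0.056] [-2.77 -0.74  1.68 -1.    2.53  3.08] [-0.06  0.08  0.87] [[-0.6, 0.0, -0.2, -0.8], [-0.2, -0.4, -0.4, -0.8], [-0.2, -0.4, -0.4, -0.8], [-0.1, 0.4, -0.4, 0.0], [-0.0, 0.2, -0.1, -0.8]]
5 13 0.007 [-0.776  0.63   0.013] [-2.77 -0.59  1.4  -1.06  2.64  3.08] [-0.07  0.06  0.98] [[-0.9, -0.4, 0.2, -0.8], [0.1, -0.5, -0.3, -0.8], [-0.3, 0.5, -0.0, -0.4], [-0.3, -0.4, -0.9, -0.8], [-0.8, -0.3, -0.6, 0.4], [0.3, 0.8, 0.5, -0.8]]
6 15 0.003 [-0.756  0.655  0.015] [-2.77 -0.74  0.83 -1.06  2.39  1.67] [0.15 0.19 1.14] [[-0.9, -0.4, 0.2, -0.8], [0.2, -0.1, -1.0, -0.8], [0.2, -0.1, -1.0, -0.8], [-0.5, 0.1, -0.4, -0.8], [-0.2, 0.1, 0.1, 0.0], [0.0, 0.2, -0.0, 0.4], [0.7, 0.5, 0.4, 0.4]]
```

```bash
python3 - <<'E'
s=open('search.py').read()
s=s.replace("def job(a)","""def segd(a,b,c,d):
    t=np.linspace(0,1,12)[:,None];A=a+(b-a)*t;C=c+(d-c)*t
    return np.linalg.norm(A[:,None]-C[None],axis=2).min()
def ok(q):
    p,M=fk(q,P);w=p-M[:,2]*.2;h=np.array([np.cos(q[0]),np.sin(q[0]),0]);sh=np.array([0,0,.318]);el=sh+.551*(np.sin(q[1])*h+np.cos(q[1])*np.array([0,0,1]))
    return min(segd(w,p,sh,el),segd(w,p,sh*0,sh))>.25 and min(p[0],w[0])>-.2 and el[0]>-.3 and p[1]<.4 and p[2]>.42
def job(a)""").replace("bad=zm<.42 or p[2]<.42 or not np.isfinite(q2).all()","bad=zm<.42 or not ok(q2)")
s=s.replace("return path+[t],q2,(9 if bad else cost(q2))","return path+[t],q2,(9 if bad else cost(q2)+.006*max(0,abs(q2[0]+.6)-.6)**2)").replace("600/","2400/").replace(">=25",">=80").replace("default_rng(0)","default_rng(int(sys.argv[1]))")
s=s.replace("b=beam[0];","b=beam[0];").replace("range(7)","range(6)")
open('search.py','w').write(s)
E
for k in 1 2; do OMP_NUM_THREADS=1 timeout 200 python3 search.py $k; done
```

```text
0 7 0.129 [-0.973  0.23   0.016] [-1.03 -0.74  0.91 -1.03  2.87  2.16] [-0.15  0.19  1.08] [[-0.9, 0.3, 0.4, -0.8]]
1 15 0.101 [-0.945  0.327  0.001] [-1.41 -0.74  1.19 -0.85  2.81  3.08] [-0.06  0.12  1.02] [[-0.6, 0.7, 0.5, -0.8], [-0.2, -0.5, -0.3, -0.8]]
2 23 0.073 [-0.889  0.456 -0.05 ] [-2.4  -0.7   1.36 -0.82  2.56  3.08] [-0.05  0.06  0.97] [[-0.5, -0.1, 0.3, -0.8], [-0.3, -0.6, -0.7, -0.8], [-0.3, -0.6, -0.7, -0.8]]
3 31 0.048 [-0.842  0.538  0.034] [-2.77 -0.64  1.33 -1.01  2.73  3.08] [-0.01  0.06  0.99] [[-0.6, 0.7, 0.5, -0.8], [-0.2, -0.5, -0.3, -0.8], [-0.2, -0.5, -0.3, -0.8], [-0.3, 0.1, -0.9, -0.4]]
4 39 0.02 [-0.754  0.656  0.029] [-2.77 -0.74  1.59 -1.06  2.62  3.08] [-0.02  0.08  0.91] [[-0.5, 0.3, -0.2, -0.8], [-0.5, -0.8, -0.3, -0.8], [-0.0, -0.2, -0.1, 0.0], [-0.5, -0.1, -0.8, -0.8], [0.0, 0.4, -0.5, -0.8]]
5 46 0.011 [-0.773  0.633  0.038] [-1.67 -0.35  1.16 -1.06  2.61  3.01] [-0.1  -0.16  1.03] [[-0.5, -0.1, 0.3, -0.8], [-0.3, -0.6, -0.7, -0.8], [-0.3, -0.6, -0.7, -0.8], [-0.2, 0.4, -0.3, 0.0], [-0.4, 0.0, -0.4, -0.8], [0.3, -0.7, 0.7, 0.8]]
0 7 0.128 [-0.972
[... 360 characters left out ...]
 [0.6, -0.8, -0.0, -0.8], [-0.1, -0.6, -0.0, -0.8]]
3 27 0.043 [-0.814  0.578  0.06 ] [-2.77 -0.68  1.41 -1.06  2.76  3.08] [0.01 0.06 0.97] [[-0.6, 0.0, -0.1, -0.8], [-0.1, -0.5, -0.9, -0.8], [-0.1, -0.5, -0.9, -0.8], [0.1, 0.1, 0.1, -0.8]]
4 34 0.035 [-0.767  0.637  0.072] [-2.77 -0.45  1.27 -1.06  2.7   3.08] [-0.12  0.03  1.01] [[-1.0, 0.2, 0.1, -0.8], [0.1, -0.2, -0.1, -0.8], [0.1, -0.2, -0.1, -0.8], [-0.8, 0.2, -0.5, 0.0], [-0.1, 0.1, -0.2, -0.8]]
5 40 0.023 [-0.759  0.65   0.04 ] [-2.77 -0.53  1.37 -1.06  2.64  3.08] [-0.1   0.04  0.98] [[-0.5, 0.7, 0.5, -0.4], [-0.5, -0.0, -0.3, -0.8], [-0.2, -0.8, -0.5, -0.8], [-0.5, 0.0, -0.4, 0.4], [-0.5, 0.1, -0.4, -0.8], [-0.5, 0.1, -0.4, -0.8]]
```

```bash
cat > plan.py <<'E'
from fast import *
def pose(lam,a,s=1):
    # lean az lam, lean angle a from vertical; ty_z>0 branch
    x=np.array([np.cos(lam)*np.sin(a),np.sin(lam)*np.sin(a),-np.cos(a)])
    h=np.array([-np.sin(lam),np.cos(lam),0]) # left
    Mx=h*s; My=np.cross(x,Mx); return np.column_stack([Mx,My,x])
def solve(p,M,seeds=6):
    best=None;r=np.random.default_rng(0)
    f=lambda q:(lambda a,B:np.concatenate([a-p,.6*R.from_matrix(B@M.T).as_rotvec()]))(*fk(q,P))
    for k in range(seeds):
        q0=np.array([np.arctan2(p[1],p[0]),.3,1.7,0,1.,1.5])+r.normal(size=6)*.4*(k>0)
        s=least_squares(f,np.clip(q0,LO+.01,HI-.01),bounds=(LO,HI))
        if best is None or s.cost<best.cost: best=s
    return best.x,np.sqrt(2*best.cost)
if __name__=="__main__":
    a=.75
    for nm,p in(("pick",[.45,-.315,.02]),("place",[.495,.1,.12])):
        for lam in(-1.2,-.8,-.4,0,.4,.8,1.2,1.6):
            q,c=solve(np.array(p),pose(lam,a));print(nm,lam,q.round(2),round(c,4))
    q=np.array([-1.591,-.708,.871,-.218,2.8709,1.257])
    for t in [[-0.5,-0.1,0.3,-0.8],[-0.3,-0.6,-0.7,-0.8],[-0.3,-0.6,-0.7,-0.8],[-0.2,0.4,-0.3,0.0],[-0.4,0.0,-0.4,-0.8],[0.3,-0.7,0.7,0.8]]:
        q,_=callf(q,t,it=1);M=fk(q,P)[1];print(q.round(3),fk(q,P)[0].round(3),g(q).round(3),"lean az",round(np.arctan2(M[1,2],M[0,2]),2))
E
python3 plan.py
```

```text
pick -1.2 [-0.59  0.28  2.23 -1.05  0.33  3.08] 0.1755
pick -0.8 [-0.46  0.23  2.26 -1.06  0.31  2.92] 0.1873
pick -0.4 [-0.76  0.53  2.36  2.64  0.52 -1.4 ] 0.0
pick 0 [-0.89  0.55  2.3   1.93  0.6  -1.16] 0.0
pick 0.4 [-0.96  0.59  2.19  1.39  0.74 -1.03] 0.0
pick 0.8 [-0.96  0.63  2.07  1.    0.92 -1.02] 0.0
pick 1.2 [-0.92  0.69  1.94  0.72  1.09 -1.08] 0.0
pick 1.6 [-0.85  0.73  1.84  0.48  1.23 -1.2 ] 0.0
place -1.2 [ 0.11  0.06  2.19 -0.61  0.84  3.08] 0.2708
place -0.8 [ 0.22  0.04  2.28 -0.79  0.65  3.08] 0.1839
place -0.4 [ 0.26  0.02  2.38 -1.03  0.41  3.08] 0.1176
place 0 [ 0.35 -0.03  2.42 -1.06  0.31  2.9 ] 0.1176
place 0.4 [ 0.04  0.2   2.48  2.37  0.35 -1.1 ] 0.0
place 0.8 [-0.11  0.25  2.41  1.63  0.57 -0.83] 0.0
place 1.2 [-0.18  0.32  2.3   1.21  0.8  -0.82] 0.0
place 1.6 [-0.18  0.39  2.18  0.91  1.   -0.89] 0.0
[-0.969 -0.621  0.83  -0.849  2.871  2.415] [-0.112  0.119  1.109] [-0.979  0.202  0.007] lean az -2.67
[-1.302 -0.741  1.152 -0.925  2.812  3.081] [-0.076  0.126  1.031] [-0.945  0.323 -0.05 ] lean az 2.75
[-2.405 -0.698  1.363 -0.821  2.564  3.081] [-0.047  0.057  0.973] [-0.889  0.456 -0.05 ] lean az 1.8
[-2.771 -0.741  1.574 -0.665  2.272  2.949] [-0.112  0.055  0.886] [-0.879  0.474 -0.049] lean az 1.79
[-2.771 -0.582  1.504 -1.061  2.57   3.081] [-0.107  0.057  0.935] [-0.719  0.694  0.042] lean az 1.12
[-1.669 -0.346  1.156 -1.061  2.609  3.01 ] [-0.101 -0.16   1.034] [-0.773  0.633  0.038] lean az 2.25
```

jog_arm(
  moves=[
    {"x": -0.5,"y": -0.1,"z": 0.3,"twist": -0.08,"fingers": 1},
    {"x": -0.5,"y": -0.1,"z": 0.3,"twist": -0.16,"fingers": 1},
    {"x": -0.5,"y": -0.1,"z": 0.3,"twist": -0.24,"fingers": 1},
    {"x": -0.5,"y": -0.1,"z": 0.3,"twist": -0.32,"fingers": 1},
    {"x": -0.5,"y": -0.1,"z": 0.3,"twist": -0.4,"fingers": 1},
    {"x": -0.5,"y": -0.1,"z": 0.3,"twist": -0.48,"fingers": 1},
    {"x": -0.5,"y": -0.1,"z": 0.3,"twist": -0.56,"fingers": 1},
    {"x": -0.5,"y": -0.1,"z": 0.3,"twist": -0.64,"fingers": 1},
    {"x": -0.5,"y": -0.1,"z": 0.3,"twist": -0.72,"fingers": 1},
    {"x": -0.5,"y": -0.1,"z": 0.3,"twist": -0.8,"fingers": 1},
  ],
)

```text
time_s: 11.5
eef_pos: [-0.1331, 0.1286, 1.1277]
tool_rot: [0.263, -0.576, 0.409, 0.657]
ft_force: [0.8, 0.2, -0.7]
opening: 0.996
```

```bash
python3 -c "
from h import *
st()"
```

```text
11.5 [-0.951 -0.597  0.746 -1.06   2.871  2.147] [-0.1331  0.1286  1.1277] tx [-0.198 -0.124 -0.972] tz [-0.542  0.841  0.003] F [ 0.8  0.2 -0.7] op 0.996
```

```bash
python3 - <<'E'
s=open('search.py').read()
s=s.replace("def cost(q):\n    v=g(q);return (v[0]+.72)**2*2+ (v[2])**2*3","""from plan import pose,solve
QS=[]
for s_ in(1,-1):
    for lam in(.2,.6,1.,1.4,2.):
        for p in([.4,-.3,.45],[.5,-.1,.5]):
            q,c=solve(np.array(p),pose(lam,.75,s_),4)
            if c<.01: QS.append(q)
QS=np.array(QS);WJ=np.array([.3,.1,.1,1,.3,1.])
def cost(q):
    v=g(q);return (v[0]+.72)**2*2+v[2]**2*3+.008*min(((QS-q)**2*WJ).sum(1))""")
s=s.replace("+.006*max(0,abs(q2[0]+.6)-.6)**2","").replace("[-1.591,-.708,.871,-.218,2.8709,1.257]","[-.951,-.597,.746,-1.06,2.871,2.147]").replace("range(6)","range(7)").replace(">.1 for b",">.15 for b").replace("g(b[1])","len(QS),g(b[1])").replace("2400/","3000/").replace(">=80",">=120")
open('search.py','w').write(s)
E
for k in 1 2; do OMP_NUM_THREADS=1 timeout 280 python3 search.py $k; done
```

```text
0 10 0.117 20 [-0.952  0.305  0.028] [-1.43 -0.74  0.7  -0.06  2.87  1.47] [-0.02  0.28  1.1 ] [[0.3, 1.0, 0.1, 0.8]]
1 21 0.08 20 [-0.883  0.469 -0.024] [-2.46 -0.74  1.49 -0.75  2.48  3.08] [-0.06  0.05  0.92] [[0.0, -0.7, -0.7, -0.8], [-0.4, -0.2, -0.9, -0.8]]
2 31 0.049 20 [-0.752  0.657  0.063] [-2.77 -0.74  1.6  -1.06  2.66  3.08] [-0.01  0.08  0.91] [[0.0, -0.7, -0.7, -0.8], [-0.4, -0.2, -0.9, -0.8], [-0.4, -0.2, -0.9, -0.8]]
3 42 0.041 20 [-0.753  0.654  0.073] [-1.89 -0.7   1.79 -0.84  2.28  3.08] [-0.15 -0.07  0.8 ] [[0.0, -0.7, -0.7, -0.8], [-0.4, -0.2, -0.9, -0.8], [-0.4, -0.2, -0.9, -0.8], [-0.2, -0.5, -0.3, 0.8]]
4 52 0.029 20 [-0.82   0.572  0.002] [-1.57 -0.74  0.4  -0.19  2.87  1.46] [0.01 0.4  1.11] [[0.0, -0.7, -0.7, -0.8], [-0.2, 0.0, -0.1, -0.8], [0.3, 0.5, 0.2, 0.8], [0.3, 0.5, 0.2, 0.8], [-0.1, 1.0, 0.1, 0.4]]
5 61 0.019 20 [-0.768  0.638  0.047] [-2.01 -0.46  1.02 -0.39  1.95  1.82] [-0.16 -0.19  1.12] [[0.0, -0.7, -0.7, -0.8], [-0.4, -0.2, -0.9, -0.8], [-0.6, 0.8, -0.3, 0.0], [-0.2, 0.3, -0.5, -0.4], [-0.2, 0.1, 0.1, 0.8], [0.0, -0.5, 0.3, 0.8]]
6 71 0.012 20
[... 887 characters left out ...]
4 20 [-0.772  0.631  0.076] [-2.32 -0.74  1.12 -0.42  2.12  1.69] [-0.06  0.03  1.08] [[0.0, -0.6, -0.8, -0.8], [0.0, -0.6, -0.8, -0.8], [-0.0, 0.1, -0.1, -0.8], [-0.4, 0.4, -0.1, 0.8], [0.6, 0.0, 0.0, 0.8]]
5 54 0.025 20 [-0.819  0.574  0.001] [-1.53 -0.74  0.4   0.17  2.87  1.67] [0.02 0.4  1.11] [[0.3, 0.4, 0.3, 0.0], [0.3, 1.0, 0.1, 0.8], [0.6, 0.1, 0.0, 0.0], [-0.3, 0.9, 0.3, 0.0], [-0.0, 0.9, -0.5, 0.0], [-0.4, 0.4, 0.1, 0.0]]
6 64 0.013 20 [-0.739  0.674  0.008] [-2.77 -0.62  0.93  0.08  2.1   1.52] [-0.05 -0.06  1.15] [[0.0, -0.6, -0.8, -0.8], [0.0, -0.6, -0.8, -0.8], [-0.0, 0.1, -0.1, -0.8], [-0.4, 0.4, -0.1, 0.8], [0.4, 0.3, 0.4, 0.0], [0.4, 0.3, 0.4, 0.0], [-0.4, -0.9, -0.0, 0.8]]
```

jog_arm(
  moves=[
    {"x": 0,"y": -0.6,"z": -0.8,"twist": -0.08,"fingers": 1},
    {"x": 0,"y": -0.6,"z": -0.8,"twist": -0.16,"fingers": 1},
    {"x": 0,"y": -0.6,"z": -0.8,"twist": -0.24,"fingers": 1},
    {"x": 0,"y": -0.6,"z": -0.8,"twist": -0.32,"fingers": 1},
    {"x": 0,"y": -0.6,"z": -0.8,"twist": -0.4,"fingers": 1},
    {"x": 0,"y": -0.6,"z": -0.8,"twist": -0.48,"fingers": 1},
    {"x": 0,"y": -0.6,"z": -0.8,"twist": -0.56,"fingers": 1},
    {"x": 0,"y": -0.6,"z": -0.8,"twist": -0.64,"fingers": 1},
    {"x": 0,"y": -0.6,"z": -0.8,"twist": -0.72,"fingers": 1},
    {"x": 0,"y": -0.6,"z": -0.8,"twist": -0.8,"fingers": 1},
  ],
)

```text
time_s: 12.33
eef_pos: [-0.1023, 0.1056, 1.0257]
tool_rot: [0.491, -0.299, 0.639, 0.511]
ft_force: [-0.1, 0.2, 0.6]
opening: 1.002
```

```bash
cat > now.py <<'E'
from h import *
import fast,sys
s,M=st();q=s["joint_pos"];print("g",fast.g(q).round(3),"lean az",np.arctan2(M[1,0],M[0,0]).round(3))
for a in sys.argv[1:]:
    q,_=fast.callf(q,eval(a));p,B=fast.fk(q,fast.P);print("sim",q.round(2),p.round(3),fast.g(q).round(3),np.arctan2(B[1,2],B[0,2]).round(2))
E
python3 now.py [0,-.6,-.8,-.8] [0,.1,-.1,-.8]
```

```text
12.33 [-1.018 -0.739  1.182 -0.996  2.87   3.076] [-0.1023  0.1056  1.0257] tx [-0.339  0.121 -0.933] tz [0.322 0.947 0.005] F [-0.1  0.2  0.6] op 1.002
g [-0.933  0.36   0.005] lean az 2.8
sim [-2.12 -0.74  1.42 -0.88  2.65  3.08] [-0.034  0.069  0.957] [-0.875  0.483  0.013] 1.87
sim [-2.77 -0.73  1.44 -1.06  2.77  3.08] [0.034 0.071 0.96 ] [-0.823  0.566  0.053] 0.96
```

jog_arm(
  moves=[
    {"x": 0,"y": -0.6,"z": -0.8,"twist": -0.08,"fingers": 1},
    {"x": 0,"y": -0.6,"z": -0.8,"twist": -0.16,"fingers": 1},
    {"x": 0,"y": -0.6,"z": -0.8,"twist": -0.24,"fingers": 1},
    {"x": 0,"y": -0.6,"z": -0.8,"twist": -0.32,"fingers": 1},
    {"x": 0,"y": -0.6,"z": -0.8,"twist": -0.4,"fingers": 1},
    {"x": 0,"y": -0.6,"z": -0.8,"twist": -0.48,"fingers": 1},
    {"x": 0,"y": -0.6,"z": -0.8,"twist": -0.56,"fingers": 1},
    {"x": 0,"y": -0.6,"z": -0.8,"twist": -0.64,"fingers": 1},
    {"x": 0,"y": -0.6,"z": -0.8,"twist": -0.72,"fingers": 1},
    {"x": 0,"y": -0.6,"z": -0.8,"twist": -0.8,"fingers": 1},
  ],
)

```text
time_s: 13.17
eef_pos: [0.0051, 0.1001, 0.9922]
tool_rot: [0.673, 0.049, 0.694, 0.253]
ft_force: [0.4, -0.6, -0.4]
opening: 1.001
```

```bash
python3 now.py [0,.1,-.1,-.8]; python3 - <<'E'
from h import *
q=manip.observe()["joint_pos"]
s=open('search.py').read()
import re
s=re.sub(r"q0=np.array\(\[.*?\]\)","q0=np.array(%s)"%q.round(4).tolist(),s).replace("range(7)","range(5)")
open('search.py','w').write(s)
E
for k in 1 2; do OMP_NUM_THREADS=1 timeout 280 python3 search.py $k; done
```

```text
13.17 [-2.09  -0.74   1.302 -0.901  2.774  3.076] [0.0051 0.1001 0.9922] tx [-0.091  0.408 -0.908] tz [0.958 0.286 0.033] F [ 0.4 -0.6 -0.4] op 1.001
g [-0.908  0.417  0.033] lean az 1.789
sim [-2.77 -0.73  1.32 -1.06  2.86  3.08] [0.083 0.071 0.994] [-0.876  0.479  0.057] 0.9
0 10 0.059 20 [-0.809  0.586  0.05 ] [-2.77 -0.66  1.4  -1.06  2.74  3.08] [-0.01  0.06  0.98] [[-0.7, -0.1, -0.7, -0.8]]
1 18 0.043 20 [-0.805  0.591  0.046] [-2.47 -0.74  1.16 -1.06  2.39  2.13] [-0.01  0.15  1.06] [[-0.7, -0.1, -0.7, -0.8], [-0.1, 0.6, 0.2, 0.8]]
2 25 0.032 20 [-0.805  0.592  0.036] [-2.77 -0.67  0.68  0.02  2.5   1.51] [0.15 0.03 1.16] [[-0.7, -0.1, -0.7, -0.8], [-0.1, 0.6, 0.2, 0.8], [0.4, -0.4, 0.2, 0.8]]
3 33 0.021 20 [-0.795  0.606  0.021] [-1.95 -0.69  1.2  -0.52  2.08  1.95] [-0.11 -0.05  1.06] [[-0.7, -0.1, -0.7, -0.8], [-0.1, 0.6, 0.2, 0.8], [0.7, 0.3, 0.6, 0.0], [-0.9, -0.4, -0.2, 0.8]]
4 42 0.014 20 [-0.779  0.627  0.01 ] [-1.62 -0.41 -0.    0.42  2.86  1.81] [0.06 0.27 1.2 ] [[-0.7, -0.1, -0.7, -0.8], [-0.1, 0.6, 0.2, 0.8], [-0.1, 0.6, 0.2, 0.8], [-0.9, 0.4, 0.2, 0.4], [0.5, -0.1, 0.3, 0.4]]
0 8 0.059 20 [-0.807  0.588  0.053] [-2.77 -0.63  1.38 -1.06  2.74  3.08] [-0.02  0.06  0.98] [[-0.7, -0.2, -0.7, -0.8]]
1 16 0.052 20 [-0.832  0.553  0.05 ] [-2.77 -0.56  1.06 -0.79  2.29  2.14] [-0.1   0.08  1.09] [[-0.9, 0.1, -0.4, -0.8], [-0.1, 0.1, 0.1, 0.8]]
2 23 0.038 20 [-0.774  0.63   0.056] [-2.62 -0.72  1.03 -1.06  2.35  1.9 ] [0.04 0.17 1.11] [[-0.1, 0.3, -0.5, 0.0], [-0.4, 0.2, -0.9, -0.8], [0.1, 0.7, 0.7, 0.8]]
3 31 0.03 20 [-0.784  0.619  0.045] [-2.77 -0.74  0.91 -0.48  2.32  1.63] [0.07 0.09 1.12] [[-0.1, 0.3, -0.5, 0.0], [-0.4, 0.2, -0.9, -0.8], [0.1, 0.7, 0.7, 0.8], [0.1, -0.2, -0.0, 0.4]]
4 38 0.02 20 [-0.759  0.65   0.036] [-2.42 -0.74  0.21  1.03  2.87  2.25] [0.43 0.27 1.08] [[-0.1, 0.3, -0.5, 0.0], [-0.4, 0.2, -0.9, -0.8], [0.1, 0.7, 0.7, 0.8], [0.6, 0.2, -0.1, 0.8], [0.8, 0.4, -0.5, 0.4]]
```

jog_arm(
  moves=[
    {"x": -0.7,"y": -0.1,"z": -0.7,"twist": -0.08,"fingers": 1},
    {"x": -0.7,"y": -0.1,"z": -0.7,"twist": -0.16,"fingers": 1},
    {"x": -0.7,"y": -0.1,"z": -0.7,"twist": -0.24,"fingers": 1},
    {"x": -0.7,"y": -0.1,"z": -0.7,"twist": -0.32,"fingers": 1},
    {"x": -0.7,"y": -0.1,"z": -0.7,"twist": -0.4,"fingers": 1},
    {"x": -0.7,"y": -0.1,"z": -0.7,"twist": -0.48,"fingers": 1},
    {"x": -0.7,"y": -0.1,"z": -0.7,"twist": -0.56,"fingers": 1},
    {"x": -0.7,"y": -0.1,"z": -0.7,"twist": -0.64,"fingers": 1},
    {"x": -0.7,"y": -0.1,"z": -0.7,"twist": -0.72,"fingers": 1},
    {"x": -0.7,"y": -0.1,"z": -0.7,"twist": -0.8,"fingers": 1},
  ],
)

```text
time_s: 14.0
eef_pos: [-0.0703, 0.059, 0.9249]
tool_rot: [0.72, 0.295, 0.616, 0.121]
ft_force: [0.6, 1.1, 0.7]
opening: 0.998
```

```bash
python3 now.py; python3 - <<'E'
from h import *
q=manip.observe()["joint_pos"]
s=open('search.py').read()
import re
s=re.sub(r"q0=np.array\(\[.*?\]\)","q0=np.array(%s)"%q.round(4).tolist(),s).replace("range(5)","range(7)").replace(".008*min",".02*min")
s=s.replace("(v[0]+.72)**2*2","max(0,v[0]+.75)**2*3+max(0,-.7-v[0])**2")
open('search.py','w').write(s)
E
for k in 1 2; do OMP_NUM_THREADS=1 timeout 280 python3 search.py $k; done
```

```text
14.0 [-2.773 -0.662  1.504 -0.884  2.559  3.076] [-0.0703  0.059   0.9249] tx [ 0.211  0.538 -0.816] tz [ 0.959 -0.276  0.067] F [0.6 1.1 0.7] op 0.998
g [-0.816  0.574  0.067] lean az 1.197
0 7 0.067 20 [-0.812  0.58   0.065] [-2.6  -0.68  1.27 -0.73  2.17  2.16] [-0.12  0.06  1.03] [[-0.1, 0.0, 0.2, 0.8]]
1 15 0.044 20 [-0.811  0.581  0.066] [-1.66 -0.55  1.46 -0.51  1.8   2.18] [-0.12 -0.29  0.93] [[-0.2, -0.6, 0.1, 0.8], [0.1, -0.1, -0.1, 0.8]]
2 21 0.032 20 [-0.808  0.586  0.063] [-1.23 -0.59  1.14 -0.07  1.97  1.52] [ 0.07 -0.17  1.07] [[-0.1, -0.2, 0.0, 0.8], [-0.1, -0.2, 0.0, 0.8], [0.9, -0.1, 0.4, 0.8]]
3 28 0.028 20 [-0.825  0.564  0.023] [-1.23 -0.71  1.37 -0.37  1.96  1.93] [-0.   -0.16  0.99] [[-0.2, -0.0, 0.1, 0.8], [0.4, -0.3, 0.4, 0.4], [-0.1, -0.6, -0.8, 0.4], [0.6, -0.0, 0.1, 0.4]]
4 35 0.02 20 [-0.795  0.606  0.036] [-1.19 -0.37  0.94 -0.07  1.92  1.57] [ 0.12 -0.28  1.12] [[-0.1, -0.2, 0.0, 0.8], [-0.1, -0.2, 0.0, 0.8], [0.9, -0.1, 0.4, 0.8], [-0.2, -0.5, -0.3, 0.8], [0.4, 0.3, 0.4, -0.8]]
5 41 0.017 20 [-0.788  0.615  0.035] [-0.88 -0.73  2.41  0.31  0.86  1.  ] 
[... 1053 characters left out ...]
17 20 [-0.797  0.604  0.026] [-1.81 -0.74  2.34  0.63  1.71 -0.27] [ 0.12 -0.22  0.47] [[0.1, 0.5, 0.8, 0.8], [0.1, -0.5, -0.3, 0.8], [0.1, -0.5, -0.3, 0.8], [0.1, -0.3, -0.5, 0.4], [0.1, 0.3, -0.5, 0.4]]
5 48 0.013 20 [-0.797  0.604  0.026] [-1.34 -0.46  2.29  0.58  1.6  -0.54] [ 0.22 -0.22  0.42] [[0.1, 0.5, 0.8, 0.8], [0.1, -0.5, -0.3, 0.8], [0.1, -0.5, -0.3, 0.8], [0.1, -0.3, -0.5, 0.4], [0.1, 0.3, -0.5, 0.4], [0.2, 0.0, -0.1, 0.4]]
6 57 0.01 20 [-0.785  0.619  0.017] [-1.06 -0.74  2.29  0.66  1.68 -0.14] [ 0.25 -0.1   0.5 ] [[0.1, 0.5, 0.8, 0.8], [0.1, -0.5, -0.3, 0.8], [0.1, -0.5, -0.3, 0.8], [0.1, -0.5, -0.3, 0.8], [0.3, 0.9, -0.3, 0.8], [-0.1, 0.1, -0.2, 0.0], [0.1, 0.1, -0.2, -0.4]]
```

```bash
sed 's/+.02\*min(((QS-q)\*\*2\*WJ).sum(1))//; s/range(7)/range(2)/; s/v\[0\]+.75/v[0]+.72/; s/b=beam\[0\];/\n            for b in beam[:3]:/' search.py > s2.py; sed -i 's/^            for b in beam\[:3\]:print/            for b in beam[:3]:print/' s2.py; OMP_NUM_THREADS=1 timeout 200 python3 s2.py 3; sed 's/v\[2\]\*\*2\*3/v[2]**2*30/' s2.py > s3.py;OMP_NUM_THREADS=1 timeout 200 python3 s3.py 3
```

```text
0 11 0.019 20 [-0.823  0.567  0.035] [-2.77 -0.35  0.78 -1.06  2.43  2.2 ] [-0.13  0.07  1.17] [[-0.2, 0.4, 0.9, 0.4]]
0 11 0.019 20 [-0.828  0.56   0.031] [-2.77 -0.6   1.01 -1.06  2.44  2.2 ] [-0.01  0.12  1.11] [[0.2, 0.6, 0.8, 0.4]]
0 11 0.02 20 [-0.806  0.589  0.053] [-2.77 -0.51  1.24 -1.06  2.6   2.88] [-0.1   0.05  1.03] [[-0.1, 0.1, 0.2, 0.0]]
1 21 0.013 20 [-0.809  0.587  0.015] [-2.77 -0.74  0.65 -1.06  2.56  1.41] [0.25 0.2  1.13] [[0.1, 0.9, 0.4, 0.8], [0.9, 0.4, 0.3, 0.0]]
1 21 0.014 20 [-0.805  0.592  0.028] [-2.77 -0.42  1.13 -1.06  2.53  2.79] [-0.15  0.05  1.06] [[0.4, 0.7, 0.6, 0.8], [-1.0, 0.3, 0.0, -0.8]]
1 21 0.014 20 [-0.796  0.604  0.039] [-2.77 -0.49  1.35 -0.93  2.51  3.04] [-0.15  0.04  0.97] [[-0.2, 0.1, 0.1, 0.0], [-0.1, 0.2, 0.0, 0.0]]
0 11 0.032 20 [-0.84   0.543  0.02 ] [-2.77 -0.65  1.04 -1.06  2.47  2.18] [0.03 0.13 1.1 ] [[0.3, 0.2, 0.5, 0.4]]
0 11 0.034 20 [-0.838  0.546  0.022] [-2.77 -0.47  0.86 -1.06  2.47  2.18] [-0.06  0.1   1.15] [[0.1, 0.1, 0.6, 0.4]]
0 11 0.044 20 [-0.83   0.557  0.03 ] [-2.77 -0.24  0.65 -1.06  2.45  2.2 ] [-0.18  0.05  1.19] [[-0.2, 0.0, 0.6, 0.4]]
1 21 0.017 20 [-0.829  0.56   0.004] [-2.77 -0.46  0.36 -1.06  2.6   1.41] [0.14 0.15 1.22] [[0.3, 0.2, 0.5, 0.4], [0.3, 0.2, 0.5, 0.4]]
1 21 0.018 20 [-0.833  0.553  0.001] [-2.39 -0.68  0.87 -1.06  2.48  1.86] [0.05 0.19 1.13] [[0.3, 0.2, 0.5, 0.4], [-0.0, 0.2, 0.1, 0.4]]
1 21 0.018 20 [-0.805  0.593  0.016] [-2.77 -0.74  0.65 -1.06  2.56  1.41] [0.25 0.2  1.13] [[0.1, 0.2, 0.6, 0.8], [1.0, 0.3, -0.0, 0.0]]
```

```bash
sed -i 's/max(0,v\[0\]+.75)\*\*2\*3/max(0,v[0]+.74)**2*6/; s/v\[2\]\*\*2\*3/v[2]**2*5/; s/range(7)/range(6)/' search.py; OMP_NUM_THREADS=1 timeout 280 python3 search.py 5| tail -2;OMP_NUM_THREADS=1 timeout 280 python3 search.py 6|tail -2
```

```text
4 41 0.017 20 [-0.8    0.599  0.012] [-1.06 -0.74  1.44 -0.11  1.8   1.67] [ 0.09 -0.17  0.96] [[-0.3, -0.9, 0.2, 0.8], [-0.0, 0.0, -0.2, 0.8], [1.0, -0.1, 0.3, 0.8], [-0.3, 0.1, -0.5, 0.8], [0.4, 0.4, 0.3, -0.8]]
5 48 0.015 20 [-0.754  0.657  0.008] [-1.6  -0.74  0.83  0.34  2.34  1.51] [0.08 0.13 1.14] [[-0.1, -0.0, 0.2, 0.8], [1.0, -0.1, -0.1, 0.4], [1.0, -0.1, -0.1, 0.4], [-0.0, 0.2, 0.0, 0.0], [-0.0, 0.2, 0.0, 0.0], [-0.9, -0.3, -0.2, 0.8]]
4 35 0.018 20 [-0.812  0.583  0.017] [-1.79 -0.35  2.    0.61  1.63 -0.26] [ 0.08 -0.41  0.55] [[0.2, 0.8, 0.6, 0.8], [-0.2, -0.6, -0.1, 0.8], [0.2, -0.4, -0.4, 0.0], [0.2, -0.1, -0.6, 0.8], [0.3, -0.3, -0.5, 0.8]]
5 44 0.014 20 [-0.807  0.59   0.014] [-1.35  0.02  1.6   0.58  1.77 -0.4 ] [ 0.27 -0.51  0.6 ] [[0.1, 0.3, 0.5, 0.8], [0.3, -0.9, -0.2, 0.4], [0.3, -0.9, -0.2, 0.4], [-0.3, -0.2, -0.9, 0.8], [0.1, -0.6, 0.1, 0.4], [0.7, 0.0, -0.7, 0.8]]
```

```bash
python3 now.py [-.3,-.4,.9,.8] [.2,-.9,.5,.8] [0,-1,-.1,0] [0,-.2,0,.4] [.6,0,.2,0] [.2,.6,-.8,.8] [.2,.6,-.8,.8]; echo; python3 now.py [.1,.5,.8,.8] [.1,-.5,-.3,.8] [.1,-.5,-.3,.8] [.1,-.3,-.5,.4] [.1,.3,-.5,.4]
```

```text
14.0 [-2.773 -0.662  1.504 -0.884  2.559  3.076] [-0.0703  0.059   0.9249] tx [ 0.211  0.538 -0.816] tz [ 0.959 -0.276  0.067] F [0.6 1.1 0.7] op 0.998
g [-0.816  0.574  0.067] lean az 1.197
sim [-2.33 -0.09  0.44 -1.06  2.43  2.  ] [-0.223 -0.066  1.222] [-0.819  0.57   0.059] 2.47
sim [-1.82  0.19 -0.   -0.6   2.37  1.66] [-0.159 -0.338  1.246] [-0.81   0.583  0.057] -2.55
sim [-1.67  0.5  -0.   -0.56  2.11  1.93] [-0.156 -0.675  1.115] [-0.801  0.597  0.051] -2.54
sim [-1.77  0.54 -0.   -0.09  1.95  1.56] [-0.154 -0.761  1.095] [-0.791  0.609  0.051] -1.91
sim [-1.31  0.51 -0.   -0.39  2.01  1.79] [ 0.126 -0.718  1.118] [-0.776  0.629  0.046] -1.89
sim [-1.45 -0.19  1.3   0.47  1.52  0.8 ] [ 0.201 -0.544  0.899] [-0.776  0.629  0.046] -0.65
sim [-1.24 -0.34  1.97  0.66  1.69 -0.32] [ 0.283 -0.299  0.572] [-0.776  0.629  0.046] 0.6

14.0 [-2.773 -0.662  1.504 -0.884  2.559  3.076] [-0.0703  0.059   0.9249] tx [ 0.211  0.538 -0.816] tz [ 0.959 -0.276  0.067] F [0.6 1.1 0.7] op 0.998
g [-0.816  0.574  0.067] lean az 1.197
sim [-2.59 -0.47  0.61 -1.06  2.45  1.67] [0.007 0.136 1.204] [-0.808  0.586  0.062] 2.47
sim [-2.77 -0.74  1.06  0.17  2.2   1.4 ] [ 0.025 -0.051  1.087] [-0.811  0.583  0.049] -2.54
sim [-2.44 -0.72  1.43  0.67  2.05  0.76] [ 0.012 -0.196  0.969] [-0.803  0.594  0.045] -1.27
sim [-1.87 -0.63  1.88  0.6   1.63  0.38] [ 0.062 -0.346  0.719] [-0.803  0.594  0.045] -0.64
sim [-1.84 -0.74  2.35  0.62  1.71 -0.31] [ 0.107 -0.224  0.466] [-0.801  0.599  0.029] 0.02
```

jog_arm(
  moves=[
    {"x": -0.3,"y": -0.4,"z": 0.9,"twist": 0.08,"fingers": 1},
    {"x": -0.3,"y": -0.4,"z": 0.9,"twist": 0.16,"fingers": 1},
    {"x": -0.3,"y": -0.4,"z": 0.9,"twist": 0.24,"fingers": 1},
    {"x": -0.3,"y": -0.4,"z": 0.9,"twist": 0.32,"fingers": 1},
    {"x": -0.3,"y": -0.4,"z": 0.9,"twist": 0.4,"fingers": 1},
    {"x": -0.3,"y": -0.4,"z": 0.9,"twist": 0.48,"fingers": 1},
    {"x": -0.3,"y": -0.4,"z": 0.9,"twist": 0.56,"fingers": 1},
    {"x": -0.3,"y": -0.4,"z": 0.9,"twist": 0.64,"fingers": 1},
    {"x": -0.3,"y": -0.4,"z": 0.9,"twist": 0.72,"fingers": 1},
    {"x": -0.3,"y": -0.4,"z": 0.9,"twist": 0.8,"fingers": 1},
  ],
)

```text
time_s: 14.83
eef_pos: [-0.2186, -0.0645, 1.2122]
tool_rot: [0.525, -0.112, 0.678, 0.501]
ft_force: [0.3, -0.5, 1.0]
opening: 1.0
```

jog_arm(
  moves=[
    {"x": 0.2,"y": -0.9,"z": 0.5,"twist": 0.08,"fingers": 1},
    {"x": 0.2,"y": -0.9,"z": 0.5,"twist": 0.16,"fingers": 1},
    {"x": 0.2,"y": -0.9,"z": 0.5,"twist": 0.24,"fingers": 1},
    {"x": 0.2,"y": -0.9,"z": 0.5,"twist": 0.32,"fingers": 1},
    {"x": 0.2,"y": -0.9,"z": 0.5,"twist": 0.4,"fingers": 1},
    {"x": 0.2,"y": -0.9,"z": 0.5,"twist": 0.48,"fingers": 1},
    {"x": 0.2,"y": -0.9,"z": 0.5,"twist": 0.56,"fingers": 1},
    {"x": 0.2,"y": -0.9,"z": 0.5,"twist": 0.64,"fingers": 1},
    {"x": 0.2,"y": -0.9,"z": 0.5,"twist": 0.72,"fingers": 1},
    {"x": 0.2,"y": -0.9,"z": 0.5,"twist": 0.8,"fingers": 1},
  ],
)

```text
time_s: 15.67
eef_pos: [-0.0809, -0.3198, 1.2489]
tool_rot: [0.142, -0.448, 0.5, 0.727]
ft_force: [-0.4, -0.5, 0.8]
opening: 1.003
```

```bash
python3 now.py [0,-1,-.1,0] [0,-.2,0,.4] [.6,0,.2,0] [.2,.6,-.8,.8] [.2,.6,-.8,.8]; echo; python3 now.py [.3,-1,0,.4] [.6,-.3,.2,0] [.6,-.3,.2,0] [.2,.6,-.8,.8] [.2,.6,-.8,.8]; python3 now.py [.3,-1,.4,.8] [.6,-.6,.2,.4] [.2,.6,-.8,.8]
```

```text
15.67 [-1.451  0.195  0.003 -1.061  2.412  1.694] [-0.0809 -0.3198  1.2489] tx [-0.557 -0.241 -0.794] tz [-0.51   0.854  0.099] F [-0.4 -0.5  0.8] op 1.003
g [-0.794  0.599  0.099] lean az -2.733
sim [-1.52  0.51 -0.   -0.78  2.19  2.  ] [-0.086 -0.656  1.117] [-0.786  0.612  0.092] -2.72
sim [-1.63  0.53 -0.   -0.31  1.98  1.67] [-0.086 -0.749  1.106] [-0.781  0.618  0.091] -2.08
sim [-1.19  0.52 -0.   -0.59  2.05  1.89] [ 0.178 -0.697  1.111] [-0.767  0.636  0.084] -2.07
sim [-1.27 -0.22  1.33  0.27  1.39  1.05] [ 0.258 -0.528  0.902] [-0.767  0.636  0.084] -0.84
sim [-1.11 -0.38  2.    0.7   1.51 -0.13] [ 0.34  -0.283  0.574] [-0.767  0.636  0.084] 0.41

15.67 [-1.451  0.195  0.003 -1.061  2.412  1.694] [-0.0809 -0.3198  1.2489] tx [-0.557 -0.241 -0.794] tz [-0.51   0.854  0.099] F [-0.4 -0.5  0.8] op 1.003
g [-0.794  0.599  0.099] lean az -2.733
sim [-1.43  0.44 -0.   -0.46  2.1   1.73] [ 0.023 -0.652  1.154] [-0.784  0.614  0.096] -2.09
sim [-1.1   0.55 -0.   -0.64  2.06  1.94] [ 0.233 -0.695  1.094] [-0.771  0.631  0.088] -2.07
sim [-0.92  0.66 -0.   -0.71  2.01  2.11] [ 0.396 -0.717  1.019] [-0.758  0.647  0.077] -2.05
sim [-0.88 -0.03  1.34  0.03  1.13  1.41] [ 0.493 -0.547  0.801] [-0.759  0.647  0.077] -0.84
sim [-0.75 -0.01  1.87  0.74  1.09 -0.  ] [ 0.574 -0.302  0.474] [-0.759  0.647  0.077] 0.41
15.67 [-1.451  0.195  0.003 -1.061  2.412  1.694] [-0.0809 -0.3198  1.2489] tx [-0.557 -0.241 -0.794] tz [-0.51   0.854  0.099] F [-0.4 -0.5  0.8] op 1.003
g [-0.794  0.599  0.099] lean az -2.733
sim [-1.63  0.34 -0.    0.11  2.13  1.35] [ 0.01  -0.578  1.202] [-0.781  0.616  0.102] -1.48
sim [-1.41  0.52 -0.    0.37  1.98  1.12] [ 0.222 -0.713  1.116] [-0.766  0.634  0.11 ] -0.86
sim [-1.35  0.01  1.21  0.75  1.94 -0.07] [ 0.297 -0.511  0.85 ] [-0.766  0.634  0.11 ] 0.39
```

```bash
python3 - <<'E'
from h import *
q=manip.observe()["joint_pos"]
s=open('search.py').read()
import re
s=re.sub(r"q0=np.array\(\[.*?\]\)","q0=np.array(%s)"%q.round(4).tolist(),s).replace("range(6)","range(5)").replace("v[2]**2*5","v[2]**2*12")
s=s.replace("b=beam[0];","\n            for b in beam[:2]:")
open('search.py','w').write(s)
E
(OMP_NUM_THREADS=1 timeout 280 python3 search.py 5|tail -4;OMP_NUM_THREADS=1 timeout 280 python3 search.py 6|tail -4)
```

```text
3 38 0.023 20 [-0.818  0.576  0.008] [-1.29 -0.17  1.17 -0.25  1.57  1.93] [ 0.12 -0.55  0.95] [[0.7, 0.4, 0.6, 0.4], [0.1, -0.1, 0.6, -0.8], [0.1, -0.1, 0.2, 0.8], [0.3, -0.5, -0.8, 0.0]]
3 38 0.024 20 [-0.819  0.574  0.012] [-0.6  -0.47  1.47 -0.3   1.6   2.  ] [ 0.3  -0.27  0.9 ] [[0.7, 0.8, 0.0, 0.4], [-0.4, 0.4, 0.3, -0.8], [0.3, -0.6, -0.8, 0.4], [0.6, 0.0, 0.0, 0.8]]
4 47 0.018 20 [-0.757  0.653  0.013] [-1.42 -0.21 -0.    0.43  2.63  1.69] [0.06 0.07 1.27] [[0.2, 0.6, -0.2, 0.8], [-0.4, 0.5, -0.0, -0.8], [-0.4, 0.5, -0.0, -0.8], [0.1, -0.1, 0.2, 0.8], [0.1, -0.1, 0.2, 0.8]]
4 47 0.018 20 [-0.774  0.633  0.015] [-1.3  -0.74  1.78 -0.27  1.47  1.92] [ 0.04 -0.31  0.81] [[0.6, -0.0, 0.2, 0.4], [-0.8, -0.1, 0.7, -0.8], [0.1, 0.0, -0.6, 0.8], [0.3, -0.1, -1.0, 0.8], [0.5, 0.4, 0.7, -0.8]]
3 35 0.024 20 [-0.829  0.559  0.007] [-0.85 -0.14  0.72 -0.17  1.98  1.72] [ 0.27 -0.32  1.14] [[1.0, 0.2, -0.0, 0.4], [-0.4, -0.1, 0.5, -0.8], [-0.0, -0.6, 0.0, 0.4], [0.7, 0.7, -0.0, 0.8]]
3 35 0.025 20 [-0.818  0.576  0.006] [-0.94  0.61 -0.   -0.1   1.93  1.66] [ 0.49 -0.67  1.04] [[0.3, -0.4, 0.9, -0.8], [0.6, -0.6, 0.4, 0.4], [0.6, -0.6, 0.4, 0.4], [0.6, -0.1, 0.0, 0.8]]
4 43 0.017 20 [-0.816  0.577  0.01 ] [-1.04  0.36  1.32  0.61  1.57 -0.21] [ 0.53 -0.58  0.53] [[0.5, 0.3, 0.1, 0.4], [0.1, -0.5, 0.4, -0.8], [-0.0, -0.6, 0.2, 0.8], [0.6, 0.1, -0.8, 0.8], [0.6, 0.1, -0.8, 0.8]]
4 43 0.018 20 [-0.818  0.575  0.011] [-1.38  0.22  1.55  0.63  1.35 -0.05] [ 0.3  -0.67  0.5 ] [[0.5, 0.3, 0.1, 0.4], [0.1, -0.5, 0.4, -0.8], [-0.0, -0.6, 0.2, 0.8], [0.3, -0.6, -0.8, 0.4], [0.3, 0.5, -0.8, 0.8]]
```

jog_arm(
  moves=[
    {"x": 0.2,"y": 0.6,"z": -0.2,"twist": 0.08,"fingers": 1},
    {"x": 0.2,"y": 0.6,"z": -0.2,"twist": 0.16,"fingers": 1},
    {"x": 0.2,"y": 0.6,"z": -0.2,"twist": 0.24,"fingers": 1},
    {"x": 0.2,"y": 0.6,"z": -0.2,"twist": 0.32,"fingers": 1},
    {"x": 0.2,"y": 0.6,"z": -0.2,"twist": 0.4,"fingers": 1},
    {"x": 0.2,"y": 0.6,"z": -0.2,"twist": 0.48,"fingers": 1},
    {"x": 0.2,"y": 0.6,"z": -0.2,"twist": 0.56,"fingers": 1},
    {"x": 0.2,"y": 0.6,"z": -0.2,"twist": 0.64,"fingers": 1},
    {"x": 0.2,"y": 0.6,"z": -0.2,"twist": 0.72,"fingers": 1},
    {"x": 0.2,"y": 0.6,"z": -0.2,"twist": 0.8,"fingers": 1},
  ],
)

```text
time_s: 16.5
eef_pos: [-0.0174, -0.1331, 1.1822]
tool_rot: [-0.102, -0.594, 0.317, 0.732]
ft_force: [0.8, -0.1, 0.3]
opening: 0.998
```

jog_arm(
  moves=[
    {"x": -0.4,"y": 0.5,"z": 0,"twist": -0.08,"fingers": 1},
    {"x": -0.4,"y": 0.5,"z": 0,"twist": -0.16,"fingers": 1},
    {"x": -0.4,"y": 0.5,"z": 0,"twist": -0.24,"fingers": 1},
    {"x": -0.4,"y": 0.5,"z": 0,"twist": -0.32,"fingers": 1},
    {"x": -0.4,"y": 0.5,"z": 0,"twist": -0.4,"fingers": 1},
    {"x": -0.4,"y": 0.5,"z": 0,"twist": -0.48,"fingers": 1},
    {"x": -0.4,"y": 0.5,"z": 0,"twist": -0.56,"fingers": 1},
    {"x": -0.4,"y": 0.5,"z": 0,"twist": -0.64,"fingers": 1},
    {"x": -0.4,"y": 0.5,"z": 0,"twist": -0.72,"fingers": 1},
    {"x": -0.4,"y": 0.5,"z": 0,"twist": -0.8,"fingers": 1},
  ],
)

```text
time_s: 17.33
eef_pos: [-0.1218, 0.0789, 1.1663]
tool_rot: [0.209, -0.394, 0.553, 0.704]
ft_force: [0.6, 0.4, 0.2]
opening: 1.003
```

```bash
python3 now.py [-.4,.5,0,-.8] [.1,-.1,.2,.8] [.1,-.1,.2,.8]; python3 now.py [.1,-.1,.2,.8] [.1,-.1,.2,.8]
```

```text
17.33 [-1.588 -0.572  0.813 -1.062  2.383  1.787] [-0.1218  0.0789  1.1663] tx [-0.603 -0.142 -0.785] tz [-0.324  0.943  0.078] F [0.6 0.4 0.2] op 1.003
g [-0.785  0.615  0.078] lean az -2.911
sim [-2.59 -0.52  0.96 -1.06  2.31  2.05] [-0.093  0.1    1.138] [-0.766  0.638  0.081] 2.19
sim [-2.33 -0.41  0.46 -0.5   2.39  1.48] [-0.036  0.044  1.238] [-0.764  0.64   0.085] -2.86
sim [-1.62 -0.16 -0.   -0.01  2.59  1.43] [ 0.021 -0.014  1.281] [-0.752  0.652  0.091] -1.63
17.33 [-1.588 -0.572  0.813 -1.062  2.383  1.787] [-0.1218  0.0789  1.1663] tx [-0.603 -0.142 -0.785] tz [-0.324  0.943  0.078] F [0.6 0.4 0.2] op 1.003
g [-0.785  0.615  0.078] lean az -2.911
sim [-1.13 -0.21  0.03 -0.69  2.63  1.25] [-0.072  0.029  1.266] [-0.785  0.615  0.078] -1.66
sim [-0.13 -0.17 -0.   -0.38  2.62  1.34] [-0.01  -0.021  1.274] [-0.774  0.628  0.082] -0.43
```

```bash
python3 - <<'E'
s=open('fast.py').read()
s=s.replace("lo,hi=np.maximum(LO-1e-3,q0-VM),np.minimum(HI+1.1e-3,q0+VM)","lo,hi=LO-1e-3,HI+1.1e-3").replace("    return q\ndef callf","    d=q-q0\n    return q0+d*min(1,1/max(np.abs(d/VM).max(),1e-9))\ndef callf")
open('fast2.py','w').write(s)
E
python3 - <<'E'
import numpy as np,fast,fast2
q0=np.array([-1.451,.195,.003,-1.061,2.412,1.694])
T=[[.2,.6,-.2,.8],[-.4,.5,0,-.8]]
for m in(fast,fast2):
  for it in(1,2):
    q=q0
    for t in T:q,_=m.callf(q,t,it=it);print(m.__name__,it,q.round(3),m.fk(q,m.P)[0].round(3),m.g(q).round(3))
q0=np.array([-2.773,-.662,1.504,-.884,2.559,3.076])
for m in(fast,fast2):
    q=q0
    for t in [[-.3,-.4,.9,.8],[.2,-.9,.5,.8]]:q,_=m.callf(q,t,it=1)
    print(q.round(3),m.fk(q,m.P)[0].round(3),m.g(q).round(3))
E
```

```text
fast 1 [-1.169 -0.593  0.866 -0.226  2.222  1.515] [-0.004 -0.042  1.152] [-0.793  0.602  0.094]
fast 1 [-1.434 -0.741  0.84  -1.061  2.42   1.616] [-0.145  0.192  1.131] [-0.779  0.624  0.058]
fast 2 [-1.353 -0.61   0.868 -0.09   2.233  1.45 ] [ 0.011 -0.024  1.149] [-0.795  0.599  0.096]
fast 2 [-1.472 -0.741  0.82  -1.061  2.434  1.58 ] [-0.136  0.207  1.132] [-0.782  0.619  0.063]
fast2 1 [-0.706 -0.415  0.787 -0.98   2.349  1.941] [-0.03  -0.133  1.175] [-0.798  0.595  0.092]
fast2 1 [-1.645 -0.592  0.857 -1.061  2.363  1.82 ] [-0.12   0.083  1.158] [-0.777  0.625  0.077]
fast2 2 [-0.599 -0.387  0.755 -1.043  2.389  1.965] [-0.016 -0.135  1.18 ] [-0.805  0.586  0.093]
fast2 2 [-1.461 -0.542  0.791 -1.061  2.397  1.8  ] [-0.127  0.047  1.171] [-0.794  0.603  0.08 ]
[-1.781e+00  1.970e-01 -1.000e-03 -6.300e-01  2.365e+00  1.671e+00] [-0.152 -0.344  1.245] [-0.81   0.584  0.057]
[-1.739e+00  2.120e-01 -1.000e-03 -7.110e-01  2.383e+00  1.726e+00] [-0.147 -0.351  1.239] [-0.819  0.572  0.049]
```

```bash
cp fast2.py fast.py; python3 - <<'E'
from h import *
q=manip.observe()["joint_pos"]
s=open('search.py').read()
import re
s=re.sub(r"q0=np.array\(\[.*?\]\)","q0=np.array(%s)"%q.round(4).tolist(),s)
open('search.py','w').write(s)
E
(OMP_NUM_THREADS=1 timeout 280 python3 search.py 5|tail -6;OMP_NUM_THREADS=1 timeout 280 python3 search.py 6|tail -6)
```

```text
2 26 0.017 20 [-0.753  0.658  0.016] [-1.44 -0.37  0.45  0.02  2.35  1.54] [ 0.03 -0.04  1.25] [[0.3, 1.0, 0.1, -0.8], [-0.9, 0.3, 0.4, 0.8], [0.3, -0.5, 0.1, 0.8]]
2 26 0.019 20 [-0.743  0.669  0.014] [-2.   -0.38  0.81  0.14  1.98  1.46] [-0.05 -0.24  1.18] [[0.4, -0.6, 0.7, 0.8], [0.0, -0.8, -0.6, -0.8], [0.2, -1.0, 0.2, 0.4]]
3 34 0.012 20 [-0.741  0.672 -0.003] [-1.69 -0.17  0.7  -0.04  1.87  1.6 ] [-0.03 -0.41  1.18] [[0.4, -0.6, 0.7, 0.8], [0.0, -0.8, -0.6, -0.8], [0.2, -0.7, -0.7, 0.0], [0.2, -0.8, 0.5, 0.4]]
3 34 0.013 20 [-0.731  0.682  0.005] [-1.67 -0.7   1.09 -0.06  2.01  1.6 ] [ 0.   -0.07  1.1 ] [[0.4, -0.6, 0.7, 0.8], [0.0, -0.8, -0.6, -0.8], [0.4, -0.4, 0.1, 0.4], [-0.2, 0.4, -0.4, 0.0]]
4 42 0.01 20 [-0.736  0.677  0.004] [-1.32 -0.74  1.01  0.16  2.13  1.5 ] [0.05 0.02 1.12] [[0.4, -0.6, 0.7, 0.8], [0.0, -0.8, -0.6, -0.8], [0.4, -0.4, 0.1, 0.4], [-0.2, 0.4, -0.4, 0.0], [0.1, 0.2, 0.0, 0.4]]
4 42 0.01 20 [-0.731  0.683  0.006] [-1.13 -0.61  0.92  0.28  2.09  1.44] [ 0.1  -0.03  1.15] [[0.4, -0.6, 0.7, 0.8], [0.0, -0.8, -0.6, -0.8], [0.4, -0.4, 0.1, 0.4], [-0.2, 0.4,
[... 482 characters left out ...]
.8], [-0.2, -0.6, -0.0, 0.8], [0.2, 0.2, 0.5, 0.8], [0.0, -0.0, -0.2, 0.8]]
3 32 0.014 20 [-0.785  0.62  -0.003] [-0.98 -0.74  1.32 -0.19  1.91  1.75] [ 0.06 -0.13  1.01] [[0.3, 0.5, -0.0, -0.8], [-0.2, -0.6, -0.0, 0.8], [0.1, 0.0, -0.2, 0.4], [0.6, 0.1, -0.8, 0.8]]
4 41 0.008 20 [-0.752  0.659  0.009] [-1.74 -0.1   1.7   0.71  1.37  0.17] [ 0.08 -0.61  0.62] [[0.3, 0.5, -0.0, -0.8], [-0.2, -0.6, -0.0, 0.8], [-0.2, -0.6, -0.0, 0.8], [0.2, -0.3, -0.5, 0.4], [0.2, -0.3, -0.5, 0.4]]
4 41 0.009 20 [-0.778  0.628  0.011] [-1.51 -0.24  1.92  0.67  1.59 -0.23] [ 0.2  -0.43  0.55] [[0.1, -0.5, 0.3, 0.0], [-0.1, -0.2, 0.1, -0.8], [0.2, -0.4, -0.4, 0.8], [0.3, -0.1, -0.5, 0.8], [0.3, -0.1, -0.5, 0.8]]
```

jog_arm(
  moves=[
    {"x": 0.3,"y": 0.5,"z": 0,"twist": -0.08,"fingers": 1},
    {"x": 0.3,"y": 0.5,"z": 0,"twist": -0.16,"fingers": 1},
    {"x": 0.3,"y": 0.5,"z": 0,"twist": -0.24,"fingers": 1},
    {"x": 0.3,"y": 0.5,"z": 0,"twist": -0.32,"fingers": 1},
    {"x": 0.3,"y": 0.5,"z": 0,"twist": -0.4,"fingers": 1},
    {"x": 0.3,"y": 0.5,"z": 0,"twist": -0.48,"fingers": 1},
    {"x": 0.3,"y": 0.5,"z": 0,"twist": -0.56,"fingers": 1},
    {"x": 0.3,"y": 0.5,"z": 0,"twist": -0.64,"fingers": 1},
    {"x": 0.3,"y": 0.5,"z": 0,"twist": -0.72,"fingers": 1},
    {"x": 0.3,"y": 0.5,"z": 0,"twist": -0.8,"fingers": 1},
  ],
)

```text
time_s: 18.17
eef_pos: [0.0685, 0.192, 1.1243]
tool_rot: [0.5, -0.064, 0.695, 0.512]
ft_force: [0.7, 0.1, -0.4]
opening: 0.999
```

```bash
python3 now.py [-.2,-.6,0,.8] [-.2,-.6,0,.8] [.2,-.3,-.5,.4] [.2,-.3,-.5,.4] ;python3 - <<'E'
from h import *
q=manip.observe()["joint_pos"]
s=open('search.py').read()
import re
s=re.sub(r"q0=np.array\(\[.*?\]\)","q0=np.array(%s)"%q.round(4).tolist(),s)
open('search.py','w').write(s)
E
(OMP_NUM_THREADS=1 timeout 280 python3 search.py 7|tail -6)
```

```text
18.17 [-2.589 -0.735  0.939 -1.062  2.354  1.807] [0.0685 0.192  1.1243] tx [-0.491  0.424 -0.761] tz [0.631 0.776 0.025] F [ 0.7  0.1 -0.4] op 0.999
g [-0.761  0.648  0.025] lean az 2.429
sim [-2.77 -0.65  1.    0.15  2.09  1.47] [-0.042 -0.074  1.124] [-0.76   0.65   0.015] -2.58
sim [-2.27 -0.34  0.95  0.37  1.87  1.22] [-0.131 -0.323  1.126] [-0.749  0.662  0.022] -1.72
sim [-1.95 -0.4   1.51  0.52  1.52  0.8 ] [-0.031 -0.473  0.876] [-0.749  0.662  0.022] -1.09
sim [-1.75 -0.09  1.69  0.71  1.36  0.17] [ 0.069 -0.623  0.626] [-0.749  0.662  0.022] -0.46
2 25 0.013 20 [-0.785  0.62   0.001] [-0.98 -0.74  1.23 -0.03  1.99  1.59] [ 0.07 -0.07  1.05] [[-0.6, 0.7, 0.4, 0.4], [0.1, -0.3, -0.5, 0.8], [0.1, -0.3, -0.5, 0.8]]
2 25 0.013 20 [-0.75   0.662  0.008] [-0.74 -0.34  0.26  0.05  2.5   1.56] [-0.    0.04  1.26] [[-0.6, 0.7, 0.4, 0.4], [-0.0, -0.2, 0.1, 0.8], [-0.0, -0.2, 0.1, 0.8]]
3 33 0.009 20 [-0.759  0.651  0.004] [-1.51  0.22  1.24  0.7   1.57  0.17] [ 0.23 -0.73  0.7 ] [[-0.3, -0.9, -0.4, 0.8], [0.2, -0.1, -0.6, 0.8], [0.4, -0.8, -0.4, 0.8], [0.4, -0.8, -0.4, 0.8]]
3 33 0.01 20 [-0.749  0.663  0.013] [-1.19 -0.6   1.88  0.52  1.35  0.74] [ 0.28 -0.31  0.72] [[-0.3, -0.9, -0.4, 0.8], [-0.3, -0.9, -0.4, 0.8], [0.5, -0.3, -0.2, 0.0], [0.4, 0.4, -0.2, 0.8]]
4 40 0.004 20 [-0.747  0.664  0.01 ] [-1.13 -0.08  1.75  0.72  1.32  0.12] [ 0.42 -0.46  0.58] [[-0.7, -0.6, -0.4, 0.4], [-0.0, -0.6, -0.2, 0.8], [0.1, -0.2, -0.0, 0.4], [1.0, -0.2, -0.1, 0.8], [0.2, -0.0, -0.6, 0.4]]
4 40 0.005 20 [-0.749  0.663  0.011] [-1.29 -0.43  2.23  0.73  1.1   0.18] [ 0.28 -0.36  0.46] [[0.1, -0.8, 0.6, 0.8], [-0.4, -0.4, -0.2, 0.4], [0.1, -0.3, -1.0, 0.0], [0.3, 0.4, -0.9, 0.8], [0.6, -0.1, -0.1, 0.4]]
```

jog_arm(
  moves=[
    {"x": -0.3,"y": -0.9,"z": -0.4,"twist": 0.08,"fingers": 1},
    {"x": -0.3,"y": -0.9,"z": -0.4,"twist": 0.16,"fingers": 1},
    {"x": -0.3,"y": -0.9,"z": -0.4,"twist": 0.24,"fingers": 1},
    {"x": -0.3,"y": -0.9,"z": -0.4,"twist": 0.32,"fingers": 1},
    {"x": -0.3,"y": -0.9,"z": -0.4,"twist": 0.4,"fingers": 1},
    {"x": -0.3,"y": -0.9,"z": -0.4,"twist": 0.48,"fingers": 1},
    {"x": -0.3,"y": -0.9,"z": -0.4,"twist": 0.56,"fingers": 1},
    {"x": -0.3,"y": -0.9,"z": -0.4,"twist": 0.64,"fingers": 1},
    {"x": -0.3,"y": -0.9,"z": -0.4,"twist": 0.72,"fingers": 1},
    {"x": -0.3,"y": -0.9,"z": -0.4,"twist": 0.8,"fingers": 1},
  ],
)

```text
time_s: 19.0
eef_pos: [-0.0912, -0.093, 1.0425]
tool_rot: [0.101, -0.467, 0.523, 0.706]
ft_force: [-0.5, 0.2, -0.1]
opening: 1.0
```

```bash
for a in "[-.3,-.9,-.4,.8] [.5,-.3,-.2,.8] [.5,.4,-.2,.8]" "[.2,-.9,-.1,.8] [.4,-.3,-.2,.8] [.4,0,-.4,.8]" "[.0,-.9,.1,.8] [.6,-.3,-.4,.8] [.4,.2,-.4,.8]"; do python3 now.py $a; done
```

```text
19.0 [-2.773 -0.739  1.258  0.134  1.929  1.44 ] [-0.0912 -0.093   1.0425] tx [-0.544 -0.345 -0.765] tz [-0.553  0.833  0.018] F [-0.5  0.2 -0.1] op 1.0
g [-0.765  0.644  0.018] lean az -2.577
sim [-2.37 -0.52  1.46  0.45  1.62  0.98] [-0.169 -0.343  0.932] [-0.761  0.649  0.017] -1.65
sim [-1.77 -0.27  1.49  0.7   1.72  0.35] [ 0.081 -0.493  0.832] [-0.761  0.649  0.017] -0.4
sim [-1.12 -0.24  1.64  0.7   1.96 -0.22] [ 0.331 -0.293  0.732] [-0.761  0.649  0.017] 0.85
19.0 [-2.773 -0.739  1.258  0.134  1.929  1.44 ] [-0.0912 -0.093   1.0425] tx [-0.544 -0.345 -0.765] tz [-0.553  0.833  0.018] F [-0.5  0.2 -0.1] op 1.0
g [-0.765  0.644  0.018] lean az -2.577
sim [-1.89 -0.7   1.28 -0.16  1.88  1.75] [-0.063 -0.145  1.037] [-0.762  0.646 -0.03 ] -2.13
sim [-1.11 -0.65  1.47 -0.2   1.63  1.88] [ 0.105 -0.27   0.955] [-0.757  0.651 -0.053] -1.42
sim [-1.11 -0.58  1.81  0.56  1.45  0.78] [ 0.305 -0.27   0.755] [-0.757  0.651 -0.053] -0.17
19.0 [-2.773 -0.739  1.258  0.134  1.929  1.44 ] [-0.0912 -0.093   1.0425] tx [-0.544 -0.345 -0.765] tz [-0.553  0.833  0.018] F [-0.5  0.2 -0.1] op 1.0
g [-0.765  0.644  0.018] lean az -2.577
sim [-2.04 -0.54  1.17  0.05  1.75  1.51] [-0.095 -0.265  1.075] [-0.726  0.688  0.009] -1.97
sim [-1.38 -0.46  1.55  0.42  1.41  1.  ] [ 0.205 -0.415  0.875] [-0.726  0.688  0.009] -0.75
sim [-1.04 -0.24  1.75  0.76  1.6   0.05] [ 0.405 -0.315  0.675] [-0.726  0.688  0.009] 0.5
```

jog_arm(
  moves=[
    {"x": 0,"y": -0.9,"z": 0.1,"twist": 0.08,"fingers": 1},
    {"x": 0,"y": -0.9,"z": 0.1,"twist": 0.16,"fingers": 1},
    {"x": 0,"y": -0.9,"z": 0.1,"twist": 0.24,"fingers": 1},
    {"x": 0,"y": -0.9,"z": 0.1,"twist": 0.32,"fingers": 1},
    {"x": 0,"y": -0.9,"z": 0.1,"twist": 0.4,"fingers": 1},
    {"x": 0,"y": -0.9,"z": 0.1,"twist": 0.48,"fingers": 1},
    {"x": 0,"y": -0.9,"z": 0.1,"twist": 0.56,"fingers": 1},
    {"x": 0,"y": -0.9,"z": 0.1,"twist": 0.64,"fingers": 1},
    {"x": 0,"y": -0.9,"z": 0.1,"twist": 0.72,"fingers": 1},
    {"x": 0,"y": -0.9,"z": 0.1,"twist": 0.8,"fingers": 1},
  ],
)

```text
time_s: 19.83
eef_pos: [-0.0968, -0.3284, 1.069]
tool_rot: [-0.179, -0.636, 0.3, 0.688]
ft_force: [0.2, -1.0, -0.0]
opening: 1.002
```

jog_arm(
  moves=[
    {"x": 0.6,"y": -0.3,"z": -0.4,"twist": 0.08,"fingers": 1},
    {"x": 0.6,"y": -0.3,"z": -0.4,"twist": 0.16,"fingers": 1},
    {"x": 0.6,"y": -0.3,"z": -0.4,"twist": 0.24,"fingers": 1},
    {"x": 0.6,"y": -0.3,"z": -0.4,"twist": 0.32,"fingers": 1},
    {"x": 0.6,"y": -0.3,"z": -0.4,"twist": 0.4,"fingers": 1},
    {"x": 0.6,"y": -0.3,"z": -0.4,"twist": 0.48,"fingers": 1},
    {"x": 0.6,"y": -0.3,"z": -0.4,"twist": 0.56,"fingers": 1},
    {"x": 0.6,"y": -0.3,"z": -0.4,"twist": 0.64,"fingers": 1},
    {"x": 0.6,"y": -0.3,"z": -0.4,"twist": 0.72,"fingers": 1},
    {"x": 0.6,"y": -0.3,"z": -0.4,"twist": 0.8,"fingers": 1},
  ],
)

```text
time_s: 20.67
eef_pos: [0.2061, -0.4796, 0.8649]
tool_rot: [0.546, 0.692, 0.129, -0.453]
ft_force: [0.1, 0.8, -1.2]
opening: 0.997
```

```bash
python3 now.py; python3 - <<'E'
from h import *
# disc poses via outline from both cams
for n in("top","scene"):
    p=manip.get_image(n)
    hsv=cv2.cvtColor(p["pixels"],cv2.COLOR_RGB2HSV)
    m=((hsv[...,0]>100)&(hsv[...,0]<125)&(hsv[...,1]>140)&(hsv[...,2]>40)).astype(np.uint8)
    k,l,s,c=cv2.connectedComponentsWithStats(m)
    for i in range(1,k):
        if s[i,4]>60:
            print(n,s[i].tolist(),c[i].round(1),atz(p,c[i],.012).round(4))
            if n=="top" and 330<c[i][0]<370 and 230<c[i][1]<265:
                print(cv2.minEnclosingCircle(np.argwhere(l==i)[:,::-1].astype(np.float32)))
    for o in manip.outline_of("disc_top",p)[:4]: print("yel",np.round(o["position"],1),round(o["conf"],2),o["mask"].sum())
    for o in manip.outline_of("hanger",p)[:2]: print("han",np.round(o["position"],1),round(o["conf"],2),o["mask"].sum())
    if n=="top": save("t2",p,(160,190,260,250),6)
    else: save("s2",p,(380,60,500,220),5) 
E
```

```text
20.67 [-1.454 -0.296  1.449  0.541  1.537  0.73 ] [ 0.2061 -0.4796  0.8649] tx [ 0.556 -0.316 -0.769] tz [-0.486 -0.874  0.008] F [ 0.1  0.8 -1.2] op 0.997
g [-0.769  0.639  0.008] lean az -0.518
top [594, 201, 32, 51, 606] [610.5 228.4] [ 0.4978 -1.1239  0.012 ]
yel [207.7 203.9] 0.82 532
yel [247.2 231.9] 0.79 547
yel [205.6 235.3] 0.53 319
yel [292.3 223.2] 0.34 170
han [198.7 232.4] 0.53 54
scene [524, 0, 29, 69, 305] [538.4  32.7] [-0.5229  1.2999  0.012 ]
scene [536, 0, 24, 61, 89] [547.5  30.6] [-0.5365  1.3689  0.012 ]
scene [605, 23, 35, 75, 585] [626.4  63.3] [-0.087   1.4494  0.012 ]
scene [588, 102, 24, 32, 274] [599.  117.2] [0.2699 0.9597 0.012 ]
scene [267, 209, 20, 17, 237] [276.4 216.1] [ 0.4531 -0.3179  0.012 ]
scene [470, 252, 30, 33, 507] [482.5 271.8] [0.7818 0.1317 0.012 ]
scene [574, 308, 66, 78, 1766] [610.7 350.1] [1.0334 0.2784 0.012 ]
yel [453.8 219.2] 0.87 673
yel [392.3 206.4] 0.83 638
yel [364.  259.4] 0.75 1080
yel [430.7 172. ] 0.56 286
han [436.3 146.3] 0.45 118
```

```bash
python3 - <<'E'
import cv2,numpy as np
a=cv2.imread('pics/t2.png');b=cv2.imread('pics/s2.png');
b=cv2.resize(b,(360,480));a=cv2.resize(a,(432,260))
c=np.zeros((480,800,3),np.uint8);c[:260,:432]=a;c[:,440:]=b;cv2.imwrite('pics/c2.png',c)
E
```

```text
(no output)
```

View pics/c2.png

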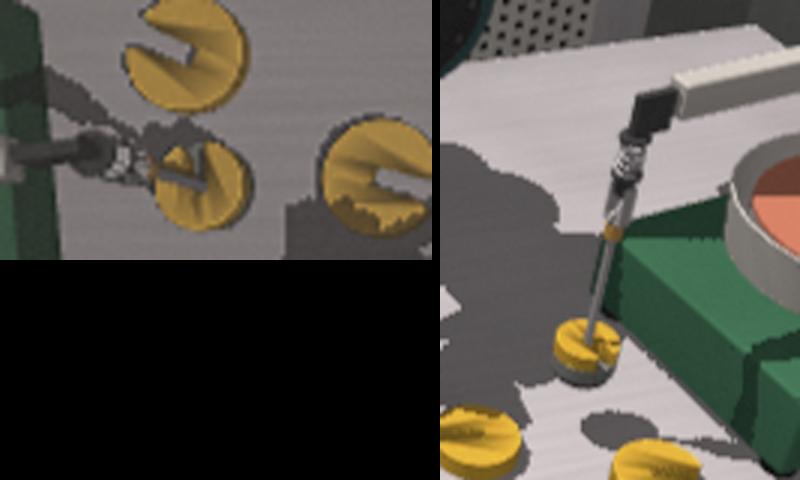

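```bash
python3 - <<'E'
from h import *
P=manip.get_image("top");S=manip.get_image("scene")
c=atz(P,[207.0,233.2],.107);print(c)
# stem base in scene crop: scale 3x
print("scene px yellow centre (crop 587,340)->",(380+(587-440)/3,60+340/3), atz(S,[380+(587-440)/3,60+337/3],.107))
for th in np.arange(-.4,1.5,.3):
    X=c+np.array([.025*np.cos(th),.025*np.sin(th),0]);a=proj(P,X)[0];b=proj(S,X)[0]
    print(round(th,1),"topcrop",((a-[160,190])*4.33).round(),"scenecrop",((b-[380,60])*3+[440,0]).round())
for z in(.107,.22,.28,.33):
    X=np.array([c[0],c[1],z]);print(z,((proj(P,X)[0]-[160,190])*4.33).round(),((proj(S,X)[0]-[380,60])*3+[440,0]).round())
m=manip.outline_of("disc_top",P)
for o in m[:4]:
    ctr=o["position"]
    if abs(ctr[0]-206)<5 and abs(ctr[1]-234)<6: print(cv2.minEnclosingCircle(np.argwhere(o["mask"])[:,::-1].astype(np.float32)))
save("sb",S,(255,200,300,235),10)
E
```

```text
[0.49389607 0.10980109 0.107     ]
scene px yellow centre (crop 587,340)-> (429.0, 173.33333333333331) [0.49559409 0.11351792 0.107     ]
-0.4 topcrop [219. 152.] scenecrop [584. 354.]
-0.1 topcrop [208. 150.] scenecrop [593. 354.]
0.2 topcrop [197. 151.] scenecrop [600. 352.]
0.5 topcrop [186. 155.] scenecrop [605. 349.]
0.8 topcrop [177. 161.] scenecrop [609. 345.]
1.1 topcrop [171. 171.] scenecrop [610. 340.]
1.4 topcrop [167. 181.] scenecrop [609. 335.]
0.107 [204. 187.] [583. 337.]
0.22 [152. 172.] [606. 235.]
0.28 [120. 163.] [619. 175.]
0.33 [ 90. 154.] [632. 121.]
((206.4729766845703, 233.31080627441406), 10.608428001403809)
```

View pics/sb.png

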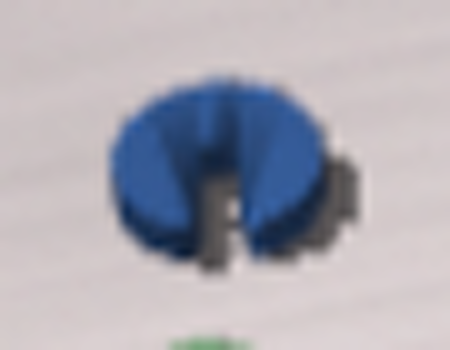

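```bash
cat > feas.py <<'E'
from plan import *
a=np.arccos(.769)
def chain(p,lams,q):
    for lam in lams:
        M=pose(lam,a);f=lambda x:(lambda A,B:np.concatenate([A-p,.6*R.from_matrix(B@M.T).as_rotvec()]))(*fk(x,P))
        s=least_squares(f,np.clip(q,LO+1e-4,HI-1e-4),bounds=(LO,HI));q=s.x
        print(lam.round(2),q.round(2),round(np.sqrt(2*s.cost),4))
q=np.array([-.9,.6,2.1,1.,.9,-1.])
for nm,p in(("pick",[.45,-.315,.03]),("pickhover",[.43,-.315,.15]),("stem",[.495,.11,.14])):
    print(nm);chain(np.array(p),np.arange(1.2,-.7,-.3),q);
    if nm=="stem":chain(np.array(p),np.arange(1.2,3.9,.3),q)
E
python3 feas.py
python3 - <<'E'
from h import *
S=manip.get_image("scene")
a=atz(S,[276.8,216.0],.016);b=atz(S,[277.0,222.5],.016);print(a,b,np.arctan2(*(b-a)[[1,0]]))
E
```

```text
pick
1.2 [-0.9   0.65  1.96  0.69  1.05 -1.04] 0.0
0.9 [-0.93  0.61  2.05  0.88  0.92 -0.97] 0.0
0.6 [-0.94  0.57  2.14  1.12  0.79 -0.94] 0.0
0.3 [-0.93  0.53  2.22  1.43  0.65 -0.95] 0.0
-0.0 [-0.87  0.51  2.3   1.83  0.53 -1.04] 0.0
-0.3 [-0.79  0.49  2.35  2.37  0.44 -1.23] 0.0
-0.6 [-0.67  0.48  2.36  3.02  0.4  -1.52] 0.0
pickhover
1.2 [-0.93  0.43  2.    0.62  1.2  -0.93] 0.0
0.9 [-0.96  0.37  2.09  0.77  1.07 -0.81] 0.0
0.6 [-0.98  0.31  2.18  0.94  0.91 -0.7 ] 0.0
0.3 [-0.96  0.25  2.27  1.13  0.74 -0.6 ] 0.0
-0.0 [-0.91  0.2   2.34  1.35  0.54 -0.53] 0.0
-0.3 [-0.82  0.16  2.4   1.68  0.33 -0.53] 0.0
-0.6 [-0.73  0.24  2.45  2.79  0.31 -1.34] 0.0508
stem
1.2 [-0.13  0.25  2.3   1.12  0.76 -0.67] 0.0
0.9 [-0.09  0.2   2.38  1.36  0.58 -0.61] 0.0
0.6 [-0.    0.15  2.44  1.69  0.37 -0.62] 0.0
0.3 [ 0.08  0.2   2.49  2.6   0.31 -1.22] 0.0361
-0.0 [ 0.29  0.2   2.47  3.89  0.31 -2.07] 0.032
-0.3 [ 0.29  0.24  2.45  4.2   0.39 -2.13] 0.0491
-0.6 [ 0.27  0.35  2.45  4.2   0.51 -1.89] 0.1185
1.2 [-0.13  0.25  2.3   1.12  0.76 -0.67] 0.0
1.5 [-0.14  0.31  2.21  0.92  0.93 -0.76] 0.0
1.8 [-0.12  0.37  2.12  0.75  1.07 -0.87] 0.0
2.1 [-0.08  0.42  2.04  0.6   1.2  -0.98] 0.0
2.4 [-0.03  0.46  1.97  0.45  1.3  -1.11] 0.0
2.7 [ 0.03  0.5   1.91  0.3   1.38 -1.25] 0.0
3.0 [ 0.1   0.52  1.87  0.15  1.43 -1.41] 0.0
3.3 [ 0.17  0.53  1.86  0.01  1.45 -1.56] 0.0
3.6 [ 0.24  0.52  1.86 -0.14  1.44 -1.72] 0.0
3.9 [ 0.31  0.51  1.89 -0.29  1.39 -1.88] 0.0
[ 0.45712512 -0.31723506  0.016     ] [ 0.48192649 -0.32154876  0.016     ] -0.1722074095483946
```

```bash
python3 now.py [.3,.2,-.7,.4] [.15,.13,-.6,-.2] [0,0,-.1,-.1];echo; python3 now.py [.3,.2,-.7,0.1] [.15,.13,-.6,0];echo; python3 now.py [.3,.2,-.7,.6] [.15,.13,-.6,-.2] [0,0,-.1,-.3]
```

```text
21.17 [-1.459 -0.301  1.444  0.539  1.538  0.735] [ 0.2028 -0.4777  0.8701] tx [ 0.553 -0.326 -0.767] tz [-0.494 -0.869  0.013] F [ 0.   0.6 -0.2] op 1.001
g [-0.767  0.642  0.013] lean az -0.533
sim [-1.16 -0.28  2.01  0.7   1.24  0.12] [ 0.353 -0.378  0.52 ] [-0.767  0.642  0.013] 0.1
sim [-0.85 -0.    2.37  1.17  0.43 -0.09] [ 0.428 -0.313  0.22 ] [-0.767  0.642  0.013] -0.22
sim [-0.83  0.1   2.41  1.61  0.31 -0.42] [ 0.421 -0.319  0.17 ] [-0.761  0.648 -0.002] -0.35

21.17 [-1.459 -0.301  1.444  0.539  1.538  0.735] [ 0.2028 -0.4777  0.8701] tx [ 0.553 -0.326 -0.767] tz [-0.494 -0.869  0.013] F [ 0.   0.6 -0.2] op 1.001
g [-0.767  0.642  0.013] lean az -0.533
sim [-1.06 -0.4   2.1   0.53  0.94  0.66] [ 0.353 -0.378  0.52 ] [-0.767  0.642  0.013] -0.38
sim [-0.81 -0.03  2.39  1.14  0.31  0.08] [ 0.425 -0.315  0.223] [-0.767  0.641  0.007] -0.36

21.17 [-1.459 -0.301  1.444  0.539  1.538  0.735] [ 0.2028 -0.4777  0.8701] tx [ 0.553 -0.326 -0.767] tz [-0.494 -0.869  0.013] F [ 0.   0.6 -0.2] op 1.001
g [-0.767  0.642  0.013] lean az -0.533
sim [-1.17 -0.18  1.94  0.7   1.44 -0.15] [ 0.353 -0.378  0.52 ] [-0.767  0.642  0.013] 0.41
sim [-0.93  0.06  2.31  1.07  0.68 -0.32] [ 0.428 -0.313  0.22 ] [-0.767  0.642  0.013] 0.1
sim [-0.83  0.1   2.41  1.61  0.31 -0.42] [ 0.421 -0.319  0.17 ] [-0.761  0.648 -0.002] -0.35
```

jog_arm(
  moves=[
    {"x": 0.3,"y": 0.2,"z": -0.7,"twist": 0.08,"fingers": 1},
    {"x": 0.3,"y": 0.2,"z": -0.7,"twist": 0.16,"fingers": 1},
    {"x": 0.3,"y": 0.2,"z": -0.7,"twist": 0.24,"fingers": 1},
    {"x": 0.3,"y": 0.2,"z": -0.7,"twist": 0.32,"fingers": 1},
    {"x": 0.3,"y": 0.2,"z": -0.7,"twist": 0.4,"fingers": 1},
    {"x": 0.3,"y": 0.2,"z": -0.7,"twist": 0.4,"fingers": 1},
    {"x": 0.3,"y": 0.2,"z": -0.7,"twist": 0.4,"fingers": 1},
    {"x": 0.3,"y": 0.2,"z": -0.7,"twist": 0.4,"fingers": 1},
    {"x": 0.3,"y": 0.2,"z": -0.7,"twist": 0.4,"fingers": 1},
    {"x": 0.3,"y": 0.2,"z": -0.7,"twist": 0.4,"fingers": 1},
  ],
)

```text
time_s: 22.0
eef_pos: [0.3531, -0.3756, 0.5156]
tool_rot: [0.659, 0.62, 0.333, -0.265]
ft_force: [0.5, -0.7, -0.1]
opening: 1.001
```

jog_arm(
  moves=[
    {"x": 0.15,"y": 0.13,"z": -0.6,"twist": 0,"fingers": 1},
    {"x": 0.15,"y": 0.13,"z": -0.6,"twist": -0.05,"fingers": 1},
    {"x": 0.15,"y": 0.13,"z": -0.6,"twist": -0.1,"fingers": 1},
    {"x": 0.15,"y": 0.13,"z": -0.6,"twist": -0.15,"fingers": 1},
    {"x": 0.15,"y": 0.13,"z": -0.6,"twist": -0.2,"fingers": 1},
    {"x": 0.15,"y": 0.13,"z": -0.6,"twist": -0.2,"fingers": 1},
    {"x": 0.15,"y": 0.13,"z": -0.6,"twist": -0.2,"fingers": 1},
    {"x": 0.15,"y": 0.13,"z": -0.6,"twist": -0.2,"fingers": 1},
    {"x": 0.15,"y": 0.13,"z": -0.6,"twist": -0.2,"fingers": 1},
    {"x": 0.15,"y": 0.13,"z": -0.6,"twist": -0.2,"fingers": 1},
  ],
)

```text
time_s: 22.83
eef_pos: [0.428, -0.3102, 0.2153]
tool_rot: [0.609, 0.664, 0.233, -0.365]
ft_force: [0.1, -0.1, 0.9]
opening: 1.0
```

```bash
python3 now.py; cat > bl.py <<'E'
from h import *
def blue(p,lo=100,hi=125):
    hsv=cv2.cvtColor(p["pixels"],cv2.COLOR_RGB2HSV)
    m=((hsv[...,0]>lo)&(hsv[...,0]<hi)&(hsv[...,1]>130)&(hsv[...,2]>30)).astype(np.uint8)
    k,l,s,c=cv2.connectedComponentsWithStats(m)
    return [(s[i].tolist(),c[i]) for i in range(1,k) if s[i,4]>120],l
E
python3 - <<'E'
from bl import *
p=manip.get_image("wrist");save("w1",p)
b,l=blue(p);print([(x[0],x[1].round(1),atz(p,x[1],.012).round(4)) for x in b])
print(p["T"].round(3).tolist(),proj(p,[[.455,-.3165,.016],[.48,-.32,.016]]))
for x in manip.boxes_of("disc_new",p)[:2]+manip.boxes_of("disc_new_slot",p)[:2]: print(x["position"],x["conf"],atz(p,x["position"],.016))
E
```

```text
22.83 [-0.848  0.008  2.373  1.177  0.424 -0.102] [ 0.428  -0.3102  0.2153] tx [ 0.625 -0.134 -0.769] tz [-0.201 -0.98   0.008] F [ 0.1 -0.1  0.9] op 1.0
g [-0.769  0.639  0.008] lean az -0.212
[([300, 294, 39, 12, 334], array([318.8, 298.6]), array([ 0.4309, -0.3132,  0.012 ]))]
[[-0.201, 0.894, -0.401, 0.394], [-0.98, -0.18, 0.089, -0.302], [0.007, 0.411, 0.912, 0.376], [0.0, 0.0, 0.0, 1.0]] [[317.45346749 277.10990545]
 [316.1958619  256.46996559]]
[319.5, 202.6] 0.68 [ 0.55094905 -0.33885066  0.016     ]
[317.9, 294.7] 0.6 [ 0.43493455 -0.31294908  0.016     ]
[319.6, 291.9] 0.97 [ 0.43764695 -0.31555364  0.016     ]
[320.8, 203.1] 0.62 [ 0.5498837  -0.34041261  0.016     ]
```

View pics/w1.png

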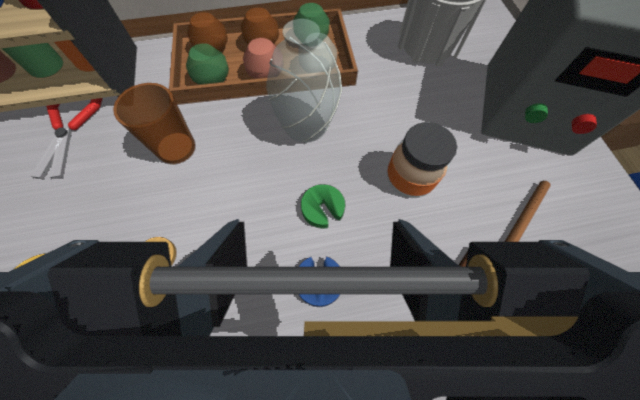

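```bash
python3 now.py [.036,-.01,-.28,-.15] [0,0,-.084,0]; python3 now.py [.036,-.01,-.36,-.15]
```

```text
22.98 [-0.849  0.004  2.372  1.178  0.423 -0.103] [ 0.4286 -0.312   0.2181] tx [ 0.627 -0.139 -0.766] tz [-0.202 -0.979  0.012] F [0.5 0.2 0.2] op 1.003
g [-0.766  0.642  0.012] lean az -0.218
sim [-0.74  0.35  2.38  2.53  0.32 -1.22] [ 0.447 -0.317  0.079] [-0.766  0.642  0.012] -0.45
sim [-0.74  0.46  2.37  2.66  0.41 -1.37] [ 0.447 -0.317  0.037] [-0.766  0.642  0.012] -0.45
22.98 [-0.849  0.004  2.372  1.178  0.423 -0.103] [ 0.4286 -0.312   0.2181] tx [ 0.627 -0.139 -0.766] tz [-0.202 -0.979  0.012] F [0.5 0.2 0.2] op 1.003
g [-0.766  0.642  0.012] lean az -0.218
sim [-0.74  0.46  2.37  2.66  0.4  -1.36] [ 0.447 -0.317  0.039] [-0.766  0.642  0.012] -0.45
```

jog_arm(
  moves=[
    {"x": 0.036,"y": -0.008,"z": -0.07,"twist": -0.05,"fingers": 1},
    {"x": 0.036,"y": -0.008,"z": -0.14,"twist": -0.1,"fingers": 1},
    {"x": 0.036,"y": -0.008,"z": -0.21,"twist": -0.15,"fingers": 1},
    {"x": 0.036,"y": -0.008,"z": -0.27,"twist": -0.15,"fingers": 1},
    {"x": 0.036,"y": -0.008,"z": -0.3,"twist": -0.15,"fingers": 1},
    {"x": 0.036,"y": -0.008,"z": -0.32,"twist": -0.15,"fingers": 1},
    {"x": 0.036,"y": -0.008,"z": -0.34,"twist": -0.15,"fingers": 1},
    {"x": 0.036,"y": -0.008,"z": -0.35,"twist": -0.15,"fingers": 1},
    {"x": 0.036,"y": -0.008,"z": -0.36,"twist": -0.15,"fingers": 1},
    {"x": 0.036,"y": -0.008,"z": -0.36,"twist": -0.15,"fingers": 1},
  ],
)

```text
time_s: 23.82
eef_pos: [0.4466, -0.3159, 0.0375]
tool_rot: [0.563, 0.687, 0.152, -0.434]
ft_force: [-0.2, 0.1, 0.2]
opening: 1.003
```

```bash
python3 now.py; python3 - <<'E'
from bl import *
s,M=st();tip=s["eef_pos"]+.025*M[:,0];lam=M[:2,0]/np.linalg.norm(M[:2,0])
p=manip.get_image("scene");b,l=blue(p)
for x in b:
    if abs(x[1][0]-276)<15 and abs(x[1][1]-216)<15: print(x, atz(p,x[1],.012))
c=np.array([.454,-.319]);print("tip",tip.round(4),"disc rel tip along lam",(c-tip[:2])@lam,"lat",(c-tip[:2])@np.array([-lam[1],lam[0]]))
w=manip.get_image("wrist");save("w2",w,(220,180,420,330),4)
print(proj(w,[[.454,-.319,.016],[.454,-.319,0]]))
E
```

```text
23.82 [-0.74   0.461  2.365  2.654  0.403 -1.357] [ 0.4466 -0.3159  0.0375] tx [ 0.578 -0.279 -0.767] tz [-0.425 -0.905  0.009] F [-0.2  0.1  0.2] op 1.003
g [-0.767  0.641  0.009] lean az -0.45
23.82 [-0.74   0.461  2.365  2.654  0.403 -1.357] [ 0.4466 -0.3159  0.0375] tx [ 0.578 -0.279 -0.767] tz [-0.425 -0.905  0.009] F [-0.2  0.1  0.2] op 1.003
([266, 209, 21, 17, 251], array([276.34661355, 216.09163347])) [ 0.45315231 -0.31805671  0.012     ]
tip [ 0.461  -0.3228  0.0183] disc rel tip along lam -0.0079784264600897 lat 0.0004099455087861042
[[316.5185509  260.93334531]
 [316.42552024 266.44811989]]
```

View pics/w2.png

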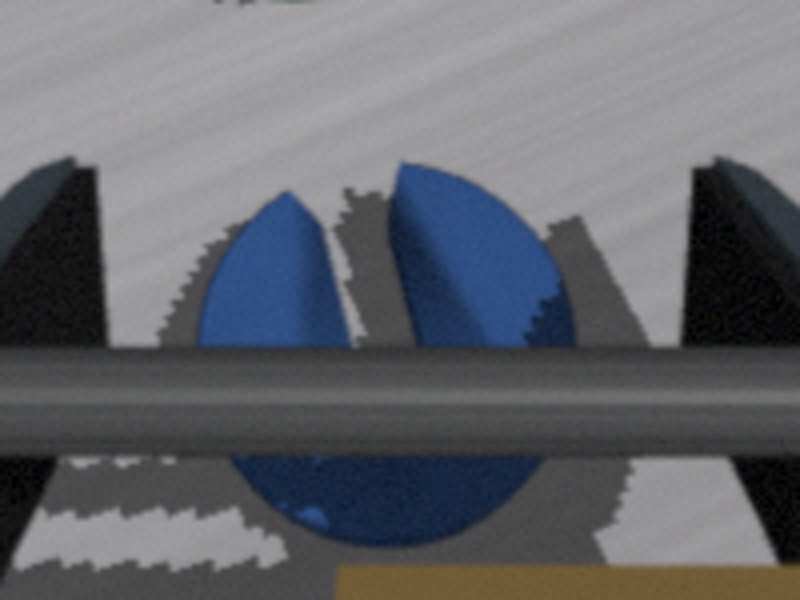

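jog_arm(
  moves=[
    {"x": -0.007,"y": 0.003,"z": -0.009,"twist": 0,"fingers": 1},
    {"x": -0.007,"y": 0.003,"z": -0.009,"twist": 0,"fingers": 0.75},
    {"x": -0.007,"y": 0.003,"z": -0.009,"twist": 0,"fingers": 0.72},
    {"x": -0.007,"y": 0.003,"z": -0.009,"twist": 0,"fingers": 0.6},
    {"x": -0.007,"y": 0.003,"z": -0.009,"twist": 0,"fingers": 0.5},
    {"x": -0.007,"y": 0.003,"z": -0.009,"twist": 0,"fingers": 0.5},
    {"x": -0.007,"y": 0.003,"z": -0.009,"twist": 0,"fingers": 0.5},
    {"x": -0.007,"y": 0.003,"z": -0.009,"twist": 0,"fingers": 0.5},
    {"x": -0.007,"y": 0.003,"z": -0.009,"twist": 0,"fingers": 0.5},
    {"x": -0.007,"y": 0.003,"z": -0.009,"twist": 0,"fingers": 0.5},
  ],
  force=25,
)

```text
time_s: 24.75
eef_pos: [0.4445, -0.3155, 0.0365]
tool_rot: [0.565, 0.687, 0.15, -0.432]
ft_force: [-4.5, 1.4, 8.7]
opening: 0.64
```

```bash
python3 now.py [0,0,.25,.3] [.05,.4,.0,.65] [.05,.4,.0,0]; python3 now.py [0,0,.1,.3] [0,.2,.2,.5] [0,.5,.0,.2] 
```

```text
24.75 [-0.744  0.464  2.37   2.663  0.416 -1.37 ] [ 0.4445 -0.3155  0.0365] tx [ 0.581 -0.282 -0.763] tz [-0.424 -0.905  0.011] F [-4.5  1.4  8.7] op 0.64
g [-0.763  0.646  0.011] lean az -0.451
sim [-0.89  0.19  2.32  1.32  0.56 -0.5 ] [ 0.445 -0.317  0.162] [-0.763  0.646  0.011] 0.02
sim [-0.62  0.24  2.25  0.9   0.96 -0.76] [ 0.47  -0.117  0.162] [-0.763  0.646  0.011] 1.04
sim [-0.18  0.18  2.34  1.15  0.73 -0.61] [0.495 0.083 0.162] [-0.763  0.646  0.011] 1.04
24.75 [-0.744  0.464  2.37   2.663  0.416 -1.37 ] [ 0.4445 -0.3155  0.0365] tx [ 0.581 -0.282 -0.763] tz [-0.424 -0.905  0.011] F [-4.5  1.4  8.7] op 0.64
g [-0.763  0.646  0.011] lean az -0.451
sim [-0.89  0.37  2.31  1.6   0.54 -0.83] [ 0.445 -0.317  0.087] [-0.763  0.646  0.011] 0.02
sim [-0.83  0.2   2.23  0.89  0.98 -0.69] [ 0.445 -0.217  0.187] [-0.763  0.646  0.011] 0.81
sim [-0.34  0.08  2.38  0.99  0.88 -0.64] [0.445 0.033 0.187] [-0.763  0.646  0.011] 1.12
```

jog_arm(
  moves=[
    {"x": 0,"y": 0,"z": 0.02,"twist": 0,"fingers": 0.5},
    {"x": 0,"y": 0,"z": 0.05,"twist": 0,"fingers": 0.5},
    {"x": 0,"y": 0,"z": 0.1,"twist": 0.05,"fingers": 0.5},
    {"x": 0,"y": 0,"z": 0.15,"twist": 0.1,"fingers": 0.5},
    {"x": 0,"y": 0,"z": 0.2,"twist": 0.15,"fingers": 0.5},
    {"x": 0,"y": 0,"z": 0.25,"twist": 0.2,"fingers": 0.5},
    {"x": 0,"y": 0,"z": 0.28,"twist": 0.25,"fingers": 0.5},
    {"x": 0,"y": 0,"z": 0.28,"twist": 0.3,"fingers": 0.5},
    {"x": 0,"y": 0,"z": 0.28,"twist": 0.3,"fingers": 0.5},
    {"x": 0,"y": 0,"z": 0.28,"twist": 0.3,"fingers": 0.5},
  ],
)

```text
time_s: 25.58
eef_pos: [0.4442, -0.3165, 0.1785]
tool_rot: [0.652, 0.631, 0.308, -0.287]
ft_force: [0.0, -1.2, -1.6]
opening: 0.64
```

```bash
python3 now.py [.05,.4,0,.65]; python3 - <<'E'
from h import *
w=manip.get_image("wrist");save("w3",w,(220,150,420,300),4)
E
```

```text
25.58 [-0.894  0.154  2.313  1.25   0.57  -0.43 ] [ 0.4442 -0.3165  0.1785] tx [ 0.645  0.015 -0.764] tz [ 0.039 -0.999  0.014] F [ 0.  -1.2 -1.6] op 0.64
g [-0.764  0.645  0.014] lean az 0.023
sim [-0.63  0.21  2.25  0.88  0.99 -0.73] [ 0.47  -0.117  0.179] [-0.764  0.645  0.014] 1.04
```

View pics/w3.png

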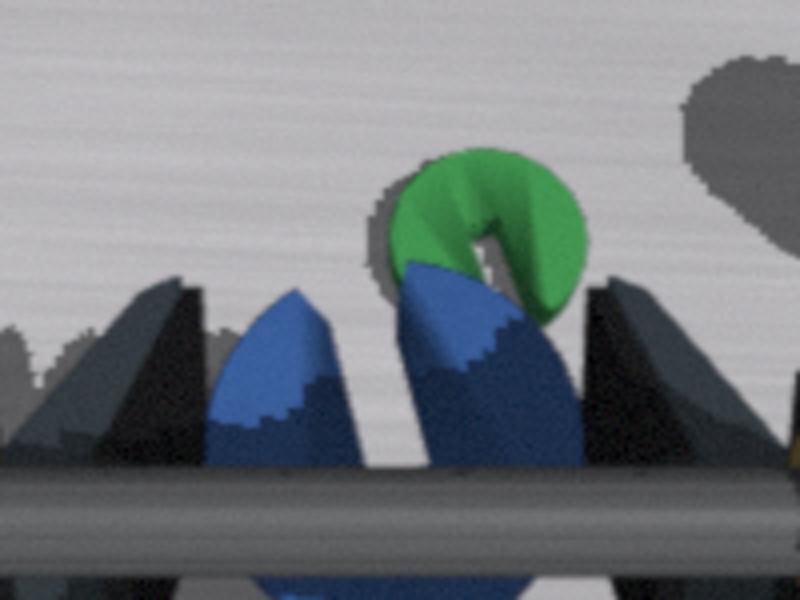

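jog_arm(
  moves=[
    {"x": 0.01,"y": 0.05,"z": 0,"twist": 0.07,"fingers": 0.5},
    {"x": 0.02,"y": 0.12,"z": 0,"twist": 0.14,"fingers": 0.5},
    {"x": 0.03,"y": 0.19,"z": 0,"twist": 0.21,"fingers": 0.5},
    {"x": 0.03,"y": 0.26,"z": 0,"twist": 0.28,"fingers": 0.5},
    {"x": 0.04,"y": 0.33,"z": 0,"twist": 0.35,"fingers": 0.5},
    {"x": 0.05,"y": 0.4,"z": 0,"twist": 0.42,"fingers": 0.5},
    {"x": 0.06,"y": 0.46,"z": 0,"twist": 0.49,"fingers": 0.5},
    {"x": 0.06,"y": 0.52,"z": 0,"twist": 0.56,"fingers": 0.5},
    {"x": 0.06,"y": 0.58,"z": 0,"twist": 0.63,"fingers": 0.5},
    {"x": 0.067,"y": 0.62,"z": 0,"twist": 0.69,"fingers": 0.5},
  ],
)

```text
time_s: 26.47
eef_pos: [0.4769, -0.0042, 0.1773]
tool_rot: [0.705, 0.381, 0.59, 0.092]
ft_force: [-0.4, -0.6, -2.9]
opening: 0.647
```

```bash
python3 now.py; python3 - <<'E'
from h import *
w=manip.get_image("wrist");save("w4",w)
s=np.array([.495,.1125]);print(proj(w,[[*s,.107],[*s,.2],[*s,.24]]))
st()
E
```

```text
26.47 [-0.397  0.161  2.309  0.968  0.9   -0.674] [ 0.4769 -0.0042  0.1773] tx [ 0.286  0.58  -0.763] tz [ 0.903 -0.43   0.012] F [-0.4 -0.6 -2.9] op 0.647
g [-0.763  0.646  0.012] lean az 1.112
[[280.90966493 159.36704021]
 [265.89957426  78.84834133]
 [254.29221456  16.58292794]]
26.52 [-0.394  0.163  2.305  0.966  0.902 -0.675] [ 0.4782 -0.003   0.1777] tx [ 0.283  0.582 -0.763] tz [ 0.906 -0.423  0.013] F [-0.2 -1.2 -1.9] op 0.642
```

View pics/w4.png

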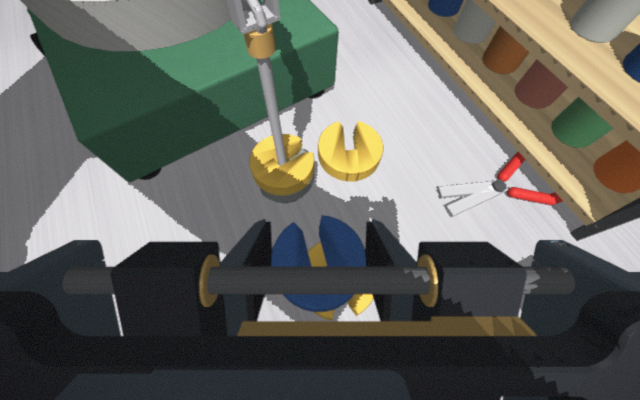

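```bash
python3 - <<'E'
from h import *
from scipy.optimize import least_squares
w=manip.get_image("wrist");s,M=st()
s_=M[:2,0];lam=s_/np.linalg.norm(s_);lat=np.array([-lam[1],lam[0]]);la=np.arctan2(lam[1],lam[0])
print("yellow slot az",np.arctan2(*(atz(w,[309,153],.107)-atz(w,[281,163],.107))[[1,0]]))
hsv=cv2.cvtColor(w["pixels"],cv2.COLOR_RGB2HSV)
m=((hsv[...,0]>100)&(hsv[...,0]<130)&(hsv[...,1]>110)).astype(np.uint8);m[:200]=0;m[320:]=0;m[:,:268]=0;m[:,372:]=0
ys,xs=np.nonzero(m);print("blue cols",xs.min(),xs.max(),"rows",ys.min(),ys.max())
def circ(a,b,zz,t):
    c=s["eef_pos"][:2]+a*lam+b*lat;return np.c_[c[0]+.03*np.cos(t),c[1]+.03*np.sin(t),np.full(t.shape,zz)]
t=np.linspace(0,6.28,90);zt=s["eef_pos"][2]-.0205
for a in(.004,.006,.008,.010):
    u=proj(w,circ(a,0,zt,t));v=proj(w,circ(a,0,zt-.016,t));print(a,"cols",u[:,0].min().round(1),u[:,0].max().round(1),"rows",u[:,1].min().round(1),u[:,1].max().round(1),"under",v[:,1].max().round(1))
for d in(.1,.2,.3,.4):
    c=s["eef_pos"][:2]+.006*lam;ps=la+d
    # mouth tips: flare 19 wide at rim
    h=np.arcsin(.0095/.03)
    print(d,proj(w,np.array([[*(c+.03*np.array([np.cos(ps+k*h),np.sin(ps+k*h)])),zt] for k in(1,-1)])).round(1).tolist())
np.save("wimg.npy",w["pixels"]);save("w5",w,(260,205,380,320),6)
E
```

```text
26.57 [-0.397  0.162  2.306  0.969  0.899 -0.673] [ 0.4784 -0.0046  0.1776] tx [ 0.287  0.579 -0.763] tz [ 0.903 -0.43   0.013] F [-0.2  0.5 -3.3] op 0.638
yellow slot az -0.02351482656927028
blue cols 268 369 rows 216 310
0.004 cols 270.4 368.1 rows 221.5 319.4 under 320.9
0.006 cols 270.7 367.9 rows 218.6 315.6 under 317.4
0.008 cols 271.0 367.8 rows 215.8 311.9 under 314.0
0.01 cols 271.3 367.6 rows 213.1 308.3 under 310.7
0.1 [[301.6, 221.9], [330.4, 220.0]]
0.2 [[297.4, 223.7], [325.9, 219.1]]
0.3 [[293.5, 226.0], [321.4, 218.7]]
0.4 [[289.7, 228.6], [316.8, 218.7]]
```

View pics/w5.png

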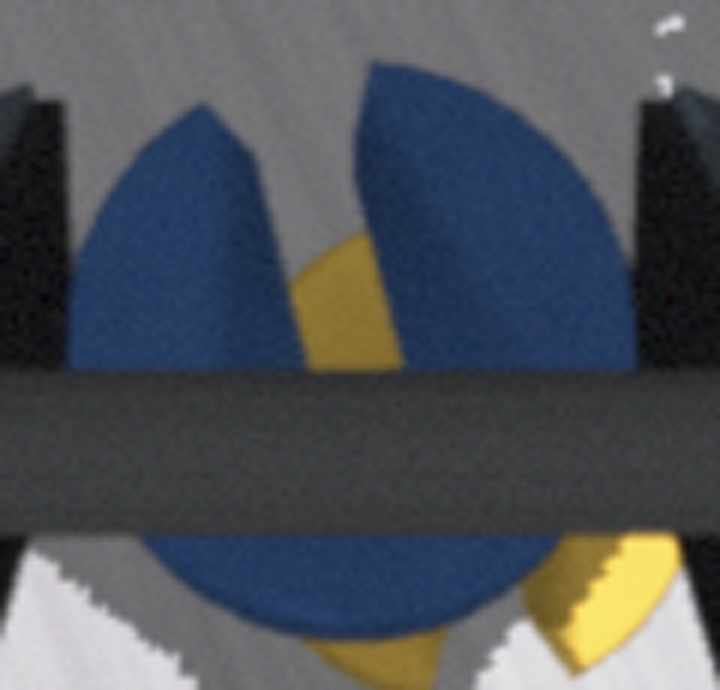

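jog_arm(
  moves=[
    {"x": 0.002,"y": 0.02,"z": -0.02,"twist": 0,"fingers": 0.5},
    {"x": 0.004,"y": 0.05,"z": -0.04,"twist": 0,"fingers": 0.5},
    {"x": 0.006,"y": 0.08,"z": -0.056,"twist": 0,"fingers": 0.5},
    {"x": 0.008,"y": 0.1,"z": -0.056,"twist": 0,"fingers": 0.5},
    {"x": 0.008,"y": 0.11,"z": -0.056,"twist": 0,"fingers": 0.5},
    {"x": 0.008,"y": 0.12,"z": -0.056,"twist": 0,"fingers": 0.5},
    {"x": 0.008,"y": 0.12,"z": -0.056,"twist": 0,"fingers": 0.5},
    {"x": 0.008,"y": 0.12,"z": -0.056,"twist": 0,"fingers": 0.5},
    {"x": 0.008,"y": 0.12,"z": -0.056,"twist": 0,"fingers": 0.5},
    {"x": 0.008,"y": 0.12,"z": -0.056,"twist": 0,"fingers": 0.5},
  ],
)

```text
time_s: 27.4
eef_pos: [0.4826, 0.0549, 0.1498]
tool_rot: [0.706, 0.381, 0.59, 0.091]
ft_force: [0.8, -0.0, -2.9]
opening: 0.642
```

```bash
python3 - <<'E'
from h import *
w=manip.get_image("wrist");s,M=st()
save("w6",w,(240,60,400,280),1);a=w["pixels"][40:270,230:410];S=manip.get_image("scene");b=S["pixels"][100:200,380:480]
a=cv2.resize(a,None,fx=2.6,fy=2.6,interpolation=cv2.INTER_CUBIC);b=cv2.resize(b,(330,330),interpolation=cv2.INTER_CUBIC)
c=np.zeros((600,800,3),np.uint8);c[:a.shape[0],:a.shape[1]]=a;c[:330,470:]=b
cv2.imwrite("pics/c6.png",c[:,:,::-1])
q=np.array([.495,.1125]);print(proj(w,[[*q,.107],[*q,.128],[*q,.2]]))
E
```

```text
27.45 [-0.261  0.207  2.333  1.096  0.793 -0.7  ] [0.4826 0.055  0.1498] tx [ 0.288  0.579 -0.763] tz [ 0.903 -0.43   0.014] F [ 0.5  0.5 -2.8] op 0.639
[[299.71512415 201.64081234]
 [298.4092748  188.91255827]
 [291.22061688 118.84393644]]
```

View pics/c6.png

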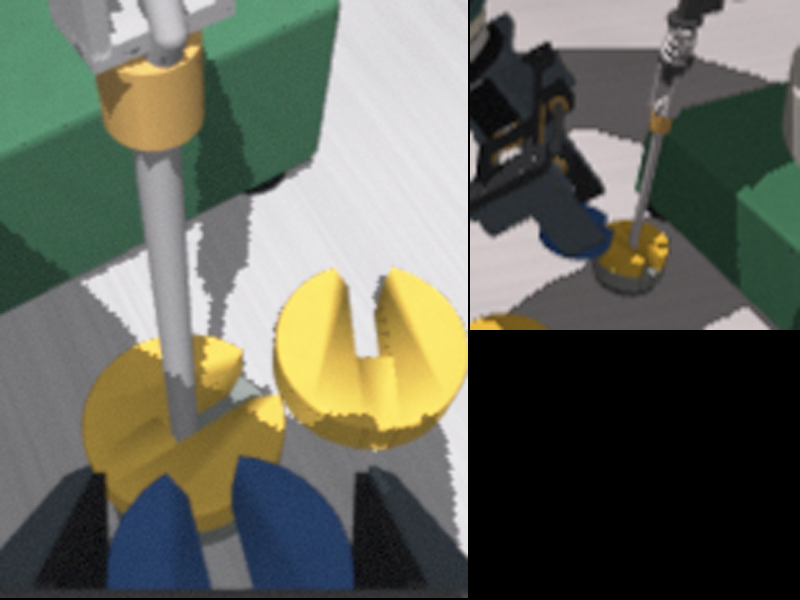

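jog_arm(
  moves=[
    {"x": 0.001,"y": 0.01,"z": 0,"twist": 0,"fingers": 0.5},
    {"x": 0.003,"y": 0.022,"z": 0,"twist": 0,"fingers": 0.5},
    {"x": 0.005,"y": 0.034,"z": 0,"twist": 0,"fingers": 0.5},
    {"x": 0.007,"y": 0.046,"z": 0,"twist": 0,"fingers": 0.5},
    {"x": 0.009,"y": 0.058,"z": 0,"twist": 0,"fingers": 0.5},
    {"x": 0.011,"y": 0.07,"z": 0,"twist": 0,"fingers": 0.5},
    {"x": 0.013,"y": 0.08,"z": 0,"twist": 0,"fingers": 0.5},
    {"x": 0.014,"y": 0.088,"z": 0,"twist": 0,"fingers": 0.5},
    {"x": 0.015,"y": 0.094,"z": 0,"twist": 0,"fingers": 0.5},
    {"x": 0.016,"y": 0.098,"z": 0,"twist": 0,"fingers": 0.5},
  ],
)

```text
time_s: 28.33
eef_pos: [0.4905, 0.1045, 0.1497]
tool_rot: [0.706, 0.381, 0.59, 0.092]
ft_force: [-0.3, 0.4, -2.2]
opening: 0.641
```

```bash
python3 - <<'E'
from h import *
w=manip.get_image("wrist");s,M=st();S=manip.get_image("scene");T=manip.get_image("top")
np.savez("last.npz",w=w["pixels"],S=S["pixels"],T=T["pixels"])
a=w["pixels"]
# stem grey line just above disc: print columns of grey, bright low-sat pixels between rows 60..215
hsv=cv2.cvtColor(a,cv2.COLOR_RGB2HSV)
b=((hsv[...,0]>100)&(hsv[...,0]<130)&(hsv[...,1]>110))
for r in range(130,275,8):
    g=(hsv[r,250:390,1]<45)&(hsv[r,250:390,2]>85)
    print(r,"blue",(np.nonzero(b[r,250:390])[0]+250)[[0,-1]].tolist() if b[r,250:390].any() else None,"".join('B' if b[r,c] else ('#' if g[c-250] else ('y' if (15<hsv[r,c,0]<35 and hsv[r,c,1]>120) else '.')) for c in range(262,378,2)))
q=np.array([.495,.1105]);print(proj(w,[[*q,.13],[*q,.2],[*q,.22]]))
E
```

```text
28.38 [-0.142  0.208  2.332  1.163  0.732 -0.658] [0.4906 0.1045 0.1497] tx [ 0.287  0.579 -0.763] tz [ 0.903 -0.43   0.014] F [ 0.4 -0.5 -3.3] op 0.641
130 blue None ........###########################.######################
138 blue None ........##################################################
146 blue None .........#################################################
154 blue None ..........################################################
162 blue None ...........###############################################
170 blue None .............###############################..############
178 blue None ......#################################################.##
186 blue None #############################..........yyyy.#####yyyyyyyyy
194 blue None ####################....yyyyyyyyyyyyyyyyyy.###yyyyyyyyyyyy
202 blue None #######################.yyyyyyyyyyyyyyyy####.yyyyyyyyyyyyy
210 blue None ############################################yyyyyyyyyyyyyy
218 blue [333, 334] ###################################.B######.yyyyyyyyyyyyyy
226 blue [288, 348] .....########BBBBB.##..yyy#########BBBBBBBBB.yyyyyyyy.....
234 blue [281, 355] .....####.BBBBBBBBBB.yyyyy########BBBBBBBBBBBBB.yyyy......
242 blue [276, 360] .....##BBBBBBBBBBBBBB.yyyy#######.BBBBBBBBBBBBBBBB.y......
250 blue [272, 364] .....BBBBBBBBBBBBBBBBB.yyy#######BBBBBBBBBBBBBBBBBBB......
258 blue [271, 383] .....BBBBBBBBBBBBBBBBBB.yy######.BBBBBBBBBBBBBBBBBBB......
266 blue [272, 365] .....BBBBBBBBBBBBBBBB..B...####..B.B.B...BBBBBBBBBBB......
274 blue None ..........................................................
[[320.28084348 259.02238829]
 [323.7339966  216.4720238 ]
 [325.52427886 194.41184866]]
```

jog_arm(
  moves=[
    {"x": 0.0005,"y": 0.003,"z": 0,"twist": 0,"fingers": 0.5},
    {"x": 0.001,"y": 0.005,"z": 0,"twist": 0,"fingers": 0.5},
    {"x": 0.001,"y": 0.006,"z": -0.002,"twist": 0,"fingers": 0.5},
    {"x": 0.001,"y": 0.006,"z": -0.005,"twist": 0,"fingers": 0.5},
    {"x": 0.001,"y": 0.006,"z": -0.008,"twist": 0,"fingers": 0.5},
    {"x": 0.001,"y": 0.006,"z": -0.011,"twist": 0,"fingers": 0.5},
    {"x": 0.001,"y": 0.006,"z": -0.013,"twist": 0,"fingers": 0.5},
    {"x": 0.001,"y": 0.006,"z": -0.015,"twist": 0,"fingers": 0.5},
    {"x": 0.001,"y": 0.006,"z": -0.017,"twist": 0,"fingers": 0.5},
    {"x": 0.001,"y": 0.006,"z": -0.019,"twist": 0,"fingers": 0.5},
  ],
)

```text
time_s: 29.32
eef_pos: [0.4911, 0.1071, 0.1401]
tool_rot: [0.706, 0.381, 0.59, 0.092]
ft_force: [0.2, -0.2, -0.5]
opening: 0.64
```

```bash
cat > f.py <<'E'
from h import *
F=[]
for i in range(5):
    S=manip.get_image("scene" if i%2 else "top");s=manip.observe();F.append(s["ft_force"])
print("meanF",np.mean(F,0).round(2),np.std(F,0).round(2));st()
E
python3 f.py
```

```text
meanF [ 0.16  0.09 -1.51] [0.26 0.33 0.38]
29.57 [-0.136  0.231  2.332  1.191  0.72  -0.687] [0.4911 0.1071 0.1403] tx [ 0.288  0.579 -0.763] tz [ 0.903 -0.43   0.014] F [ 0.  -0.1 -1.9] op 0.639
```

jog_arm(
  moves=[
    {"x": 0,"y": 0,"z": -0.001,"twist": 0,"fingers": 0.5},
    {"x": 0,"y": 0,"z": -0.002,"twist": 0,"fingers": 0.5},
    {"x": 0,"y": 0,"z": -0.003,"twist": 0,"fingers": 0.5},
    {"x": 0,"y": 0,"z": -0.004,"twist": 0,"fingers": 0.5},
    {"x": 0,"y": 0,"z": -0.005,"twist": 0,"fingers": 0.5},
    {"x": 0,"y": 0,"z": -0.006,"twist": 0,"fingers": 0.5},
    {"x": 0,"y": 0,"z": -0.007,"twist": 0,"fingers": 0.5},
    {"x": 0,"y": 0,"z": -0.008,"twist": 0,"fingers": 0.5},
    {"x": 0,"y": 0,"z": -0.0085,"twist": 0,"fingers": 0.5},
    {"x": 0,"y": 0,"z": -0.0085,"twist": 0,"fingers": 0.5},
  ],
)

```text
time_s: 30.4
eef_pos: [0.4911, 0.1071, 0.136]
tool_rot: [0.706, 0.381, 0.59, 0.092]
ft_force: [0.0, -0.5, 0.9]
opening: 0.64
```

```bash
python3 f.py; python3 now.py [0,0,0,.8] [0,0,0,.2]
```

```text
meanF [ 0.26 -0.57  0.06] [0.39 0.29 0.32]
30.65 [-0.136  0.24   2.332  1.201  0.717 -0.702] [0.4911 0.1071 0.1361] tx [ 0.288  0.579 -0.763] tz [ 0.903 -0.43   0.014] F [-0.5 -0.6  0.1] op 0.644
30.65 [-0.136  0.24   2.332  1.201  0.717 -0.702] [0.4911 0.1071 0.1361] tx [ 0.288  0.579 -0.763] tz [ 0.903 -0.43   0.014] F [-0.5 -0.6  0.1] op 0.644
g [-0.763  0.646  0.014] lean az 1.11
sim [-0.05  0.46  1.98  0.47  1.29 -1.13] [0.492 0.107 0.137] [-0.763  0.646  0.014] 2.36
sim [ 0.02  0.5   1.92  0.31  1.38 -1.27] [0.492 0.107 0.137] [-0.763  0.646  0.014] 2.67
```

```bash
python3 - <<'E'
from fast import *
from h import manip
q=manip.observe()["joint_pos"]
nose=np.array([[.495,y,z] for y in np.arange(.09,.3,.02) for z in(.281,.33,.385)])
for k in range(6):
    p,M=fk(q,P);h=np.array([np.cos(q[0]),np.sin(q[0]),0]);n=np.array([-h[1],h[0],0])
    el=np.array([0,0,.3183])+.023*n+.551*(np.sin(q[1])*h+np.cos(q[1])*np.array([0,0,1]));wr=p-.244*M[:,2]
    t=np.linspace(0,1,40)[:,None]
    print(round(np.arctan2(M[1,2],M[0,2]),2),"wrist",wr.round(3),"elbow",el.round(2),"forearm-nose",np.linalg.norm((el+(wr-el)*t)[:,None]-nose[None],axis=2).min().round(3),"tool-nose",np.linalg.norm((p+(wr-p)*t)[:,None]-nose[None],axis=2).min().round(3),q.round(2))
    q,_=callf(q,[.0024,0,0,.18])
E
```

```text
1.11 wrist [ 0.422 -0.034  0.323] elbow [0.13 0.01 0.85] forearm-nose 0.144 tool-nose 0.083 [-0.14  0.24  2.33  1.2   0.72 -0.7 ]
1.39 wrist [ 0.465 -0.048  0.323] elbow [ 0.16 -0.    0.85] forearm-nose 0.141 tool-nose 0.081 [-0.15  0.3   2.25  1.    0.88 -0.77]
1.68 wrist [ 0.511 -0.05   0.323] elbow [ 0.19 -0.    0.84] forearm-nose 0.136 tool-nose 0.08 [-0.14  0.35  2.16  0.83  1.02 -0.86]
1.96 wrist [ 0.555 -0.039  0.323] elbow [ 0.22 -0.    0.82] forearm-nose 0.124 tool-nose 0.081 [-0.11  0.41  2.07  0.67  1.15 -0.96]
2.24 wrist [ 0.595 -0.016  0.323] elbow [0.24 0.01 0.81] forearm-nose 0.112 tool-nose 0.085 [-0.07  0.45  2.    0.53  1.26 -1.07]
2.52 wrist [0.627 0.016 0.323] elbow [0.26 0.02 0.8 ] forearm-nose 0.099 tool-nose 0.089 [-0.01  0.49  1.93  0.39  1.34 -1.2 ]
```

jog_arm(
  moves=[
    {"x": 0.001,"y": -0.0005,"z": 0,"twist": 0.046,"fingers": 0.5},
    {"x": 0.0023,"y": -0.0009,"z": 0,"twist": 0.092,"fingers": 0.5},
    {"x": 0.0035,"y": -0.0012,"z": 0,"twist": 0.138,"fingers": 0.5},
    {"x": 0.0046,"y": -0.0015,"z": 0,"twist": 0.184,"fingers": 0.5},
    {"x": 0.0058,"y": -0.0017,"z": 0,"twist": 0.23,"fingers": 0.5},
    {"x": 0.0071,"y": -0.0018,"z": 0,"twist": 0.276,"fingers": 0.5},
    {"x": 0.0083,"y": -0.0018,"z": 0,"twist": 0.322,"fingers": 0.5},
    {"x": 0.0095,"y": -0.0017,"z": 0,"twist": 0.368,"fingers": 0.5},
    {"x": 0.0107,"y": -0.0015,"z": 0,"twist": 0.414,"fingers": 0.5},
    {"x": 0.0119,"y": -0.0012,"z": 0,"twist": 0.46,"fingers": 0.5},
  ],
)

```text
time_s: 31.48
eef_pos: [0.4971, 0.1063, 0.136]
tool_rot: [0.627, 0.147, 0.687, 0.336]
ft_force: [-0.7, -0.7, -0.6]
opening: 0.642
```

```bash
python3 f.py
```

```text
meanF [ 0.24 -0.61  0.03] [0.29 0.57 0.49]
31.73 [-0.128  0.386  2.108  0.74   1.092 -0.911] [0.4967 0.1066 0.1359] tx [-0.166  0.625 -0.763] tz [0.962 0.272 0.013] F [ 0.6 -1.3  0. ] op 0.639
```

jog_arm(
  moves=[
    {"x": 0.001,"y": 0.0003,"z": 0,"twist": 0.046,"fingers": 0.5},
    {"x": 0.0023,"y": 0.0008,"z": 0,"twist": 0.092,"fingers": 0.5},
    {"x": 0.0034,"y": 0.0013,"z": 0,"twist": 0.138,"fingers": 0.5},
    {"x": 0.0045,"y": 0.0019,"z": 0,"twist": 0.184,"fingers": 0.5},
    {"x": 0.0055,"y": 0.0026,"z": 0,"twist": 0.23,"fingers": 0.5},
    {"x": 0.0065,"y": 0.0033,"z": 0,"twist": 0.276,"fingers": 0.5},
    {"x": 0.0073,"y": 0.0041,"z": 0,"twist": 0.322,"fingers": 0.5},
    {"x": 0.0082,"y": 0.005,"z": 0,"twist": 0.368,"fingers": 0.5},
    {"x": 0.0086,"y": 0.0055,"z": 0,"twist": 0.39,"fingers": 0.5},
    {"x": 0.0086,"y": 0.0055,"z": 0,"twist": 0.39,"fingers": 0.5},
  ],
)

```text
time_s: 32.57
eef_pos: [0.501, 0.1097, 0.1359]
tool_rot: [0.498, -0.065, 0.699, 0.509]
ft_force: [-0.5, -1.3, 0.3]
opening: 0.638
```

```bash
python3 f.py; python3 - <<'E'
from h import *
w=manip.get_image("wrist");T=manip.get_image("top");S=manip.get_image("scene")
a=cv2.resize(w["pixels"][60:300,220:420],None,fx=2.2,fy=2.2,interpolation=cv2.INTER_CUBIC)
b=cv2.resize(S["pixels"][60:220,360:520],(350,350),interpolation=cv2.INTER_CUBIC)
t=cv2.resize(T["pixels"][200:265,165:260],(350,240),interpolation=cv2.INTER_CUBIC)
c=np.zeros((595,795,3),np.uint8);c[:528,:440]=a;c[:350,445:]=b;c[353:593,445:]=t
cv2.imwrite("pics/c7.png",c[:,:,::-1]);s,M=st();q=np.array([.495,.1125]);print(proj(w,[[*q,.115],[*q,.2]]))
E
```

```text
meanF [ 0.31 -0.07 -0.17] [0.76 0.58 0.32]
32.82 [-0.025  0.485  1.943  0.43   1.322 -1.156] [0.5008 0.1092 0.1359] tx [-0.495  0.417 -0.763] tz [0.632 0.775 0.013] F [ 0.1  0.1 -0.2] op 0.642
32.97 [-0.025  0.485  1.942  0.43   1.323 -1.156] [0.5009 0.1092 0.136 ] tx [-0.495  0.416 -0.763] tz [0.632 0.775 0.013] F [ 0.4 -0.  -0.4] op 0.64
[[316.41168291 261.22956752]
 [318.54850719 204.8607264 ]]
```

View pics/c7.png

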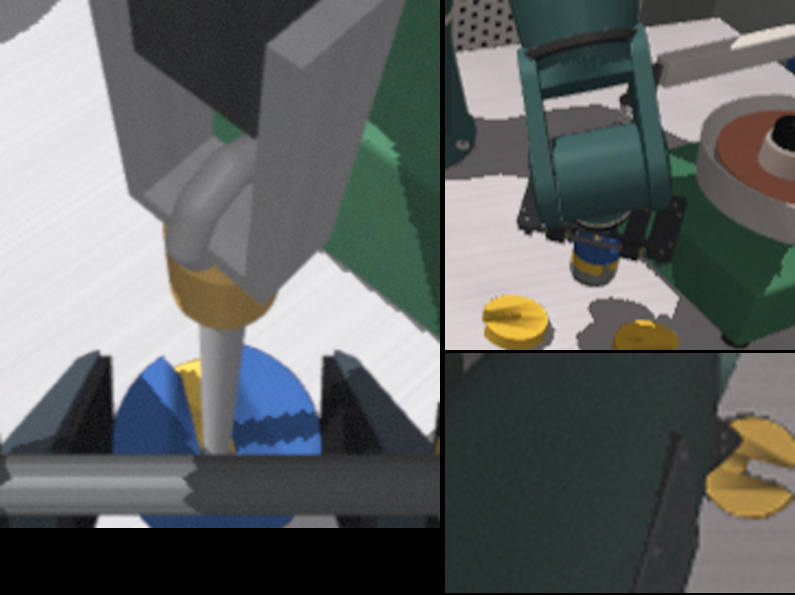

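jog_arm(
  moves=[
    {"x": 0,"y": -0.002,"z": 0,"twist": 0,"fingers": 0.5},
    {"x": 0,"y": -0.004,"z": 0,"twist": 0,"fingers": 0.5},
    {"x": 0,"y": -0.004,"z": 0,"twist": 0,"fingers": 0.5},
    {"x": 0,"y": -0.004,"z": 0,"twist": 0,"fingers": 0.68},
    {"x": 0,"y": -0.004,"z": 0,"twist": 0,"fingers": 0.74},
    {"x": 0,"y": -0.004,"z": 0,"twist": 0,"fingers": 0.8},
    {"x": 0,"y": -0.004,"z": 0,"twist": 0,"fingers": 0.9},
    {"x": 0,"y": -0.004,"z": 0,"twist": 0,"fingers": 1},
    {"x": 0,"y": -0.004,"z": 0,"twist": 0,"fingers": 1},
    {"x": 0,"y": -0.004,"z": 0,"twist": 0,"fingers": 1},
  ],
)

```text
time_s: 33.8
eef_pos: [0.5009, 0.1072, 0.1359]
tool_rot: [0.498, -0.065, 0.699, 0.508]
ft_force: [-0.3, 0.1, 0.2]
opening: 0.997
```

```bash
python3 f.py; python3 now.py [.15,-.125,.23,0]
```

```text
meanF [-0.36  0.04 -0.32] [0.18 0.32 0.29]
34.05 [-0.028  0.485  1.942  0.428  1.324 -1.158] [0.5009 0.1072 0.1359] tx [-0.495  0.416 -0.763] tz [0.632 0.775 0.013] F [-0.4 -0.1 -0.4] op 0.999
34.05 [-0.028  0.485  1.942  0.428  1.324 -1.158] [0.5009 0.1072 0.1359] tx [-0.495  0.416 -0.763] tz [0.632 0.775 0.013] F [-0.4 -0.1 -0.4] op 0.999
g [-0.763  0.647  0.013] lean az 2.442
sim [-0.11  0.43  1.76  0.37  1.57 -1.12] [0.576 0.045 0.252] [-0.763  0.647  0.013] 2.44
```

jog_arm(
  moves=[
    {"x": 0.01,"y": -0.008,"z": 0.015,"twist": 0,"fingers": 1},
    {"x": 0.02,"y": -0.017,"z": 0.031,"twist": 0,"fingers": 1},
    {"x": 0.035,"y": -0.029,"z": 0.054,"twist": 0,"fingers": 1},
    {"x": 0.05,"y": -0.042,"z": 0.077,"twist": 0,"fingers": 1},
    {"x": 0.07,"y": -0.059,"z": 0.108,"twist": 0,"fingers": 1},
    {"x": 0.09,"y": -0.076,"z": 0.139,"twist": 0,"fingers": 1},
    {"x": 0.11,"y": -0.092,"z": 0.17,"twist": 0,"fingers": 1},
    {"x": 0.13,"y": -0.11,"z": 0.2,"twist": 0,"fingers": 1},
    {"x": 0.15,"y": -0.126,"z": 0.231,"twist": 0,"fingers": 1},
    {"x": 0.15,"y": -0.126,"z": 0.231,"twist": 0,"fingers": 1},
  ],
)

```text
time_s: 34.88
eef_pos: [0.5789, 0.0425, 0.2551]
tool_rot: [0.501, -0.066, 0.698, 0.507]
ft_force: [-0.3, -0.2, 0.2]
opening: 1.002
```

```bash
cat > chk.py <<'E'
from bl import *
w=manip.get_image("wrist");s,M=st()
q=np.array([.495,.1115])
hsv=cv2.cvtColor(w["pixels"],cv2.COLOR_RGB2HSV)
u=proj(w,[[*q,.115],[*q,.2]]);print("pred stem at disc top, z.2:",u.round(1).tolist())
b=(hsv[...,0]>100)&(hsv[...,0]<130)&(hsv[...,1]>110)
y=(hsv[...,0]>15)&(hsv[...,0]<35)&(hsv[...,1]>110)
c0,r0=u[0].astype(int)
for r in range(r0-42,r0+56,4):
    print(r,"".join('B' if b[r,c] else('y' if y[r,c] else('#' if hsv[r,c,1]<45 and hsv[r,c,2]>70 else '.')) for c in range(c0-60,c0+60,2)) if r<400 else '')
for l in("disc_new_slot","disc_top_slot"):
    print(l,[(np.round(o["position"],1).tolist(),round(o["conf"],2)) for o in manip.boxes_of(l,w)[:3]])
E
python3 chk.py
```

```text
34.93 [-0.117  0.427  1.754  0.364  1.573 -1.124] [0.5775 0.0433 0.2532] tx [-0.492  0.416 -0.765] tz [0.632 0.775 0.015] F [-0.8  0.3 -0.8] op 0.997
pred stem at disc top, z.2: [[316.6, 196.4], [317.8, 154.1]]
154 ################################################............
158 ##################################################..........
162 #####################################################.......
166 ########################################################....
170 ##########################################################..
174 #################################..#########################
178 #######################..########BBBBBB#####################
182 #####################BBBBB.yyy###BBBBBBBB###################
186 ###################.BBBBBBByy.###BBBBBBBBB.#################
190 ##################.BBBBBBBB.y.###BBBBBBBBBB#################
194 ##################BBBBBBBBBB#####BBBBBBBBBBB################
198 ##################BBBBBBBBBBB####BBBBBBBBBBB################
202 ##################.BBBBBBBBBBBBBBBBBBBBBBBBB################
206 ###################BBBBBBBBBBBBBBBBBBBBB
[... 161 characters left out ...]
##############yy.BBBBBBBBBBBBBBBBB####################
222 ######################yy..BBBBBBBBBB..##.###################
226 ########################.yyyyyyyyyyyy#.#####################
230 #################################.##########################
234 ############################################################
238 ########################################################.yyy
242 ######################################################yyyyyy
246 ####################################################.yyyyyyy
250 yyyyyyyyyy#########################################yyyyyyyyy
disc_new_slot [([321.0, 200.4], 0.85)]
disc_top_slot [([374.4, 250.9], 0.94), ([263.7, 296.0], 0.63), ([312.8, 223.7], 0.51)]
```

jog_arm(
  moves=[
    {"x": 0.02,"y": -0.02,"z": 0.02,"twist": 0,"fingers": 1},
    {"x": 0.04,"y": -0.05,"z": 0.05,"twist": 0,"fingers": 1},
    {"x": 0.06,"y": -0.08,"z": 0.08,"twist": 0,"fingers": 1},
    {"x": 0.06,"y": -0.1,"z": 0.1,"twist": 0,"fingers": 1},
    {"x": 0.06,"y": -0.12,"z": 0.1,"twist": 0,"fingers": 1},
    {"x": 0.06,"y": -0.12,"z": 0.1,"twist": 0,"fingers": 1},
    {"x": 0.06,"y": -0.12,"z": 0.1,"twist": 0,"fingers": 1},
    {"x": 0.06,"y": -0.12,"z": 0.1,"twist": 0,"fingers": 1},
    {"x": 0.06,"y": -0.12,"z": 0.1,"twist": 0,"fingers": 1},
    {"x": 0.06,"y": -0.12,"z": 0.1,"twist": 0,"fingers": 1},
  ],
)

```text
time_s: 35.87
eef_pos: [0.6052, -0.0153, 0.3007]
tool_rot: [0.498, -0.064, 0.7, 0.508]
ft_force: [0.1, 0.6, 0.7]
opening: 0.999
```

```bash
python3 - <<'E'
from bl import *
s,M=st()
for i in range(8):
    w=manip.get_image("wrist");hsv=cv2.cvtColor(w["pixels"],cv2.COLOR_RGB2HSV)
    m=((hsv[...,0]>100)&(hsv[...,0]<130)&(hsv[...,1]>110)).astype(np.uint8)
    k,l,t,c=cv2.connectedComponentsWithStats(m);u=proj(w,[[.495,.1115,.115]])[0]
    j=[n for n in range(1,k) if np.hypot(*(c[n]-u))<40 and t[n,4]>80]
    print([(t[n].tolist(),c[n].round(2).tolist(),atz(w,t[n,:2]+t[n,2:4]/2,.11).round(4).tolist()) for n in j],u.round(1))
for x in("disc_spare","tumbler","vase","grit_jar","paddle","shears"):
    T=manip.get_image("top");print(x,[np.round(o["position"],1).tolist() for o in manip.boxes_of(x,T)[:2]])
E
```

```text
35.87 [-0.191  0.429  1.655  0.322  1.69  -1.15 ] [ 0.6052 -0.0153  0.3007] tx [-0.496  0.416 -0.762] tz [0.631 0.775 0.013] F [0.1 0.6 0.7] op 0.999
[([317, 158, 43, 40, 1160], [338.09, 179.04], [0.4981, 0.1109, 0.11])] [337.6 174.4]
[([317, 158, 43, 40, 1156], [338.06, 178.92], [0.4982, 0.1108, 0.11])] [337.6 174.3]
[([317, 158, 43, 40, 1155], [338.02, 178.85], [0.4983, 0.1108, 0.11])] [337.6 174.2]
[([317, 158, 43, 40, 1153], [338.06, 178.67], [0.4984, 0.1107, 0.11])] [337.6 174.2]
[([317, 157, 43, 41, 1154], [338.0, 178.7], [0.4978, 0.1112, 0.11])] [337.6 174.1]
[([317, 157, 43, 40, 1154], [338.04, 178.66], [0.4973, 0.1117, 0.11])] [337.6 174.1]
[([317, 157, 43, 41, 1156], [338.04, 178.63], [0.4979, 0.1111, 0.11])] [337.6 174.1]
[([317, 157, 43, 40, 1151], [338.08, 178.62], [0.4973, 0.1116, 0.11])] [337.6 174. ]
disc_spare [[292.4, 226.3]]
tumbler [[295.6, 167.8], [413.8, 264.4]]
vase [[361.2, 163.6]]
grit_jar [[293.5, 225.0], [401.6, 207.0]]
paddle [[412.1, 265.2]]
shears []
```

```bash
python3 -c "
from h import *
print(manip.close_job())"
```

```text
the job is handed in; nothing more can be done
None
```

The blue disc is on the hanger, lying on the yellow disc with the stem at its centre. I handed the job in at about 36 s; there is no verdict, so the checks below are mine.

**Lean:** The interface has no tilt command. I got the lean (about 40°, jaws level) by pushing the arm against its joint limits, high up and clear of the bench.

**Placing:** I gripped the disc with its slot about 0.28 rad off the tool's lean direction and slid it sideways onto the stem. I lowered it about 14 mm until the wrist's vertical force rose from about −2.7 N to about 0, so the spring held all the weight. Then I turned it about 1.33 rad around the stem, opened the fingers and backed away.

**Last checks:**
- **Seating:** the disc looks flat, with its centre within about 3 mm of my stem estimate. It stayed still to a fraction of a pixel over eight pictures.
- **Slots:** blue points at about 2.7 rad. My readings of yellow before placing ran from −0.02 to about 0.5 rad. The closest views, before and after placing, gave −0.02 to −0.2 rad. That is about 155–160° apart on the close views and about 126° on the worst reading, against 120° needed.
- **Other items:** the brass disc, tumbler, vase, jar and paddle were found within a few pixels of where they started.

**Not confirmed:**
- The network did not find the shears in the last top view, although the arm never went near them.
- The yellow disc's slot and the grey disc were only partly visible at the end.
- At the grasp, the fingertips pressed lightly on the bench, at about 9 N.

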